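# Clip the pulley block into the snap hook on the tool board

### The arm

A 6-joint arm with a two-finger parallel gripper is mounted at the origin on a cart in front of the work surface, level with it; the furniture and walls round the work are solid. World frame = base frame: x ahead of the robot, y to its left, z up, the work surface at z = 0. Lengths are in mm, angles in rad, forces in N, time in s.
With the tool pointing down it reaches from about 275 to 825 mm from the base axis. Payload 5.2 kg.
Tool frame: the origin (TCP) lies on the centre line of the jaws, within the pads' length; the fingertips stand 19 mm ahead of it and the grasp point (between the pads) is the TCP; z points along the fingers, y is the direction in which the jaws open and shut (so a half turn about z gives the same grasp; the last joint's range is limited). The gripper opens to 93 mm and grips with 3 to 60 N. Pads are 15 mm wide; open, the fingers measure 128 mm over their backs; the gripper's body (75 mm by 188 mm) begins 65 mm behind the grasp point.
Start: joints at [1.095, 0.259, 1.535, -0, 1.348, -0.203], TCP at [148.164, 529.672, 237.653] pointing down, gripper open.
Joint ranges: [-3.14, 3.14], [-0.91, 2.08], [0.19, 2.58], [-1.22, 4.36], [0.22, 2.71], [-3.12, 3.12]. Speed limits (rad/s): [2.57, 2.57, 3.14, 3.14, 3.14, 3.14].

### API

Orientations are given as a unit quaternion [x, y, z, w].
In Python, from bench import bot gives the robot as it stands.
- The arm moves only by the shell command python3 -m inch 'ROWS' [FORCE]. ROWS is text: rows parted by semicolons, each of 5 numbers parted by spaces: the shift along the tool's x, y, z in m, then the turn about the tool's z in rad, then the gripper command: -1 is shut, 1 is fully open, values between are in proportion. A call has 1 to 12 rows; each row shifts and turns the commanded pose from where the row before left it, along the tool's axes as they then stand; what a row does not reach is not made up. A row lasts 1/12 s, in which the tool goes at most 41.7 mm and 7.16 degrees, less where a joint would pass 70% of its speed; a pose out of reach is approached as far as the arm can. A call with a gripper value outside its range is refused whole. The fingers move at their own pace and stop on an object; FORCE is the grip in N (left out, the last holds). Time passes only in rows, so rows that do not move let the fingers close. It gives the time, the measured TCP pose, the force and the opening at its end, in the units of the state.
- bot.get_state(): the state, without advancing time (a new reading comes with each control period).
- bot.capture(name): name is "side" or "top"; returns a dict with "frame" (480x640x3 uint8, red, green, blue), "vertical_fov" (degrees; the focal length in pixels is half the picture's height over the tangent of half this angle, whatever the lens; pixels are square), "cx", "cy" (the principal point, pixels), "extrinsics" (4x4, takes a point from camera to world coordinates). Camera axes: x right, y up, looking along -z (the intrinsics and any distortion apply to the point x, -y, -z); pixel columns grow to the right and rows downward; lengths in mm; the calibration is good to about 2 mm. A picture is of the moment at which its call begins. There is no depth.
- bot.hand_in(): hands the job in, once; it reports no verdict.
The state is a dict: "clock": time; "q": joint angles; "qvel": joint speeds; "joint_efforts": joint torques, N m; "tool_pos": TCP position; "eef_rot": TCP orientation; "ft_force": force on the tool from outside, world axes, zero at the start; "moment": the same for the moment, N m; "finger_gap": finger opening in mm.
Only numpy, scipy, OpenCV 4.12 (cv2) and the standard library are available. Lean on these libraries where they do the work, as an engineer would, in place of code of your own. Each camera call takes 0.05 s, during which the arm holds its last target.

### The job

Hang the two-wheel pulley block from the big snap hook on the tool board: push the block's eye in through the hook's sprung gate (do not open the gate with the fingers, and force nothing) so that the gate snaps shut behind it, then tug the block out towards you and down with about 15 N to prove that the hook has locked. Leave it hanging still in the closed hook, eye up, and do not disturb the oil bottle, the screw tin, the tape roll or the tape measure.

Things in the scene. Friction and masses are not known exactly. Their poses are not given: they have to be found in the camera images.
- pulley_block: Two-wheel pulley block: plain steel cheeks, black wheels, bare steel eye at one end; 172 mm long, 54 wide at the big wheel, 42 at the small-wheel end, 30 thick, 0.3 to 0.52 kg; lies flat at the start. Origin: on the underside, 79 mm from the small-wheel end, 93 mm from the eye's tip. x runs along the block towards the eye, z is the axis of the wheels and of the eye's hole (up at the start).
- eye_crown (a point): Bar centre at the eye's far end (the crown: it goes through the gate and the block hangs by it): x = 87.5, y = 0, z = 15 mm in the block; axes as the block's. The eye is a round ring of 11 mm bar, 28 mm inside and 50 mm outside, in the plane z = 15 mm, centred at x = 68 mm in the block.
- grip (a point): Where to hold the block: between its straight parallel sides at the small-wheel end, 42 mm apart across the block's y, running from x = -58 to -15 mm in the block. This point: x = -40, y = 0, z = 15 mm in the block (middle of the thickness); axes as the block's.
- tool_board: Standing plywood board, fixed: 290 mm wide, 18 thick, 382 high, on two wooden feet that reach 44 mm before and behind its middle plane; two wrenches hang by its side edges, up to 10 mm off its face. Origin: under its middle, at bench height; it faces along its own -x, z up.
- staple: Steel plate, 56 x 62 mm, with a U-shaped staple, fixed on the board's face. Origin: centre of the plate's back; -x points out of the board towards the worker, z up. The staple's cross bar, on which the snap hook swings, runs along y at x = -44, z = 0 mm. Sizes of the hook are given from this bar.
- snap_hook (a joint): Swing of the snap hook on the staple's bar, rad, from -1.0 to 0.13: 0 hangs plumb, positive swings its lower end towards the board (0.13 = its back meets the board), negative out towards the worker. It rubs with about 0.03 N m, so it may stand off plumb; it gives way when pushed or pulled, until it meets the board or lines up with the pull.
- hook_nose (a point): Top of the nose of the steel snap hook (12 mm round bar, 58 mm wide, 145 long, in the upright plane square to the board). Site axes: x towards the board, y across, z up, tilting with the swing. In these axes, from the staple's bar: x = -23, z = -86 mm. The nose is the upturned front end of the bow, on the worker's side, below the gate.
- hook_seat (a point): Lowest point of the inside of the bow, x = 0, z = -117 mm from the staple's bar (axes as hook_nose); the crown rests with its bar centre 5.5 mm above it. The bow's bar centre runs on a half circle of 23 mm radius about x = 0, z = -100 mm from the nose round to the hook's back at x = +23 mm.
- hook_gate (a joint): Sprung gate, rad: 0 shut, 0.8 fully open. A 9 mm bar on the worker's side, hinged at x = -21, z = -43 mm from the staple's bar, 50 mm long down to the nose; swings only inwards. Takes 4 N to start, up to 9 N on the eye. The way in is 40 mm high. It shuts once the crown, 12 mm or more past the nose's middle, is 17 mm or more below the nose top, the nose standing in the eye's hole.
- oil_bottle: Bystander: orange bottle, 42 x 62 x 170 mm, standing. Origin: centre of its underside.
- screw_tin: Bystander: open tin of screws, 74 mm across, 62 mm high. Origin: centre of its underside.
- tape_roll: Bystander: roll of grey tape lying flat, 103 mm across, 48 mm high. Origin: centre of its underside.
- tape_measure: Bystander: yellow tape measure, 38 x 78 x 64 mm. Origin: centre of its underside.
Mind the look-alikes: they are no part of the job. What is shaped like the pulley_block but red is not meant.

How it is judged (in metres and radians):
On the way, in this order (a step that is already met when the one before it is completed fails the run):
1. the block's eye, not the fingers, pushes the gate open (value of joint hook_gate above 0.3 rad and contact force between pulley_block and staple above 1.5 N and contact force between the fingers and staple below 0.5 N), for 0.1 s.
2. the crown of the eye lies in the bow and the gate has shut behind it (value of joint hook_gate below 0.1 rad and distance between eye_crown and hook_seat below 0.022 m and z of eye_crown in the frame of hook_seat above 0 m), for 0.2 s.
3. the held block, locked in the hook, is tugged out towards the worker against the closed hook (contact force between pulley_block and staple above 8 N and value of joint snap_hook below -0.06 rad and value of joint hook_gate below 0.1 rad and distance between eye_crown and hook_seat below 0.026 m and contact force between the fingers and pulley_block above 2 N), for 0.02 s.
At the end, for the whole second after the job is handed in: The gate is shut (under 0.1 rad), the crown of the eye rests in the bow (within 18 mm of the seat and above it), the block hangs eye up within 0.25 rad of plumb, carried by the hook, and is still (under 50 mm/s and 0.6 rad/s) (value of joint hook_gate below 0.1 rad and distance between eye_crown and hook_seat below 0.018 m and z of eye_crown in the frame of hook_seat above 0 m and angle between pulley_block's own x axis and vertical below 0.25 rad and contact force between pulley_block and staple above 1.5 N and linear speed of pulley_block below 0.05 m/s and angular speed of pulley_block below 0.6 rad/s); the robot touches nothing.
It fails at once if the block is forced against the hook with more than 40 N (contact force between pulley_block and staple above 40 N).
It fails at once if a bystander is moved by more than 40 mm (distance of any of oil_bottle, screw_tin, tape_roll, tape_measure from where it was at the start of the episode above 0.04 m).
It also fails if it takes over 58 s, if anything falls off the work surface, if the arm or the gripper's body presses on something with over 40 N, if the wrist force passes 120 N, or if a joint passes its speed limit or range.

## Working session

There is one attempt and no reset: what is moved stays moved. The work goes in short steps, Python scripts to look and compute and a shell command to move; the robot and the scene stay as the last step left them, time stands still between calls to the robot, and variables do not carry over. Pictures are saved under pics/ and viewed, and the job is handed in when it is done.

```bash
ls; mkdir -p pics; python3 - <<'E'
from bench import bot
import cv2,numpy as np
s=bot.get_state();print(s)
for n in("side","top"):
    c=bot.capture(n);cv2.imwrite(f"pics/{n}0.png",c["frame"][:,:,::-1])
    print(n,c["vertical_fov"],c["cx"],c["cy"],np.round(c["extrinsics"],4).tolist(),[k for k in c if k!="frame"])
    for k in c:
        if k not in("frame","vertical_fov","cx","cy","extrinsics"):print(k,c[k])
E
```

```text
pics
{'clock': 0.0, 'q': array([ 1.09518702e+00,  2.59328798e-01,  1.53605117e+00, -2.80517470e-05,
        1.34799436e+00, -2.02802473e-01]), 'qvel': array([ 0.00116103, -0.0008002 ,  0.00140362,  0.00119287, -0.00092064,
        0.0004381 ]), 'joint_efforts': array([-1.23723756e-03, -4.37309289e+01, -2.84003431e+01,  7.17748306e-02,
        4.12146281e-02, -1.55942280e-04]), 'tool_pos': array([147.94380153, 529.2095452 , 236.83812474]), 'eef_rot': array([ 1.35977688e-01,  9.90711499e-01, -8.44628698e-04, -2.83519074e-04]), 'ft_force': array([-0.41199895,  0.00728764, -0.03701496]), 'moment': array([ 0.02616905,  0.00414327, -0.03953602]), 'finger_gap': 92.94487707911654}
side 42.10188609004595 319.9666097625646 240.73788511674778 [[-0.9434, -0.2939, 0.1539, 735.9825], [0.3317, -0.8457, 0.4181, 502.9867], [0.0073, 0.4455, 0.8953, 1446.4256], [0.0, 0.0, 0.0, 1.0]] ['vertical_fov', 'cx', 'cy', 'extrinsics']
top 46.59554121420958 319.456621983219 238.5372171961442 [[0.0828, 0.969, -0.2327, 212.1558], [-0.9966, 0.0809, -0.0174, -81.0229], [0.002, 0.2333, 0.9724, 1659.6503], [0.0, 0.0, 0.0, 1.0]] ['vertical_fov', 'cx', 'cy', 'extrinsics']
```

View pics/side0.png

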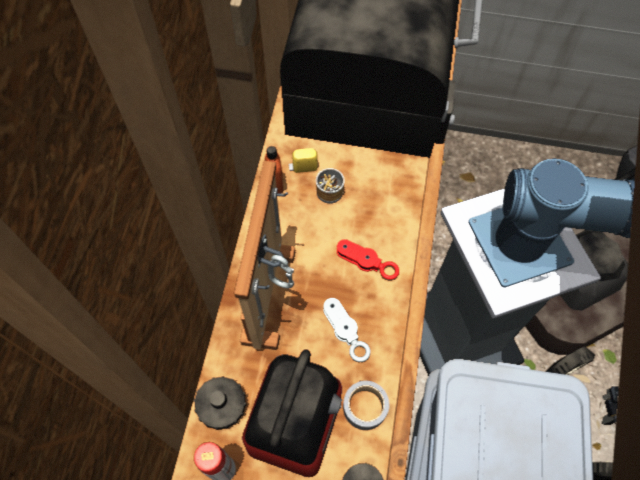

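View pics/top0.png

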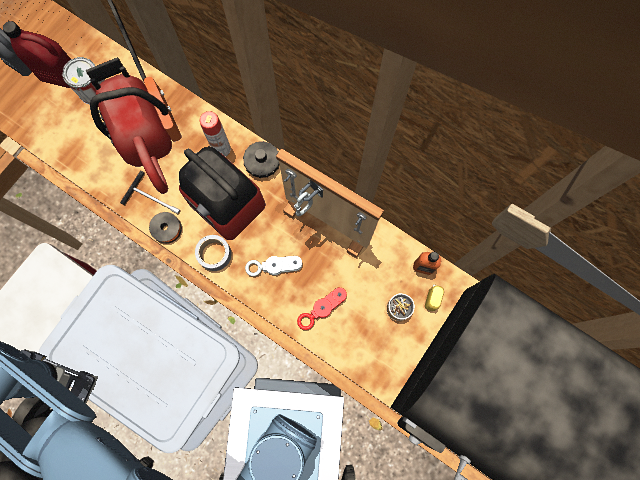

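```bash
cat > h.py <<'E'
from bench import bot
import cv2,numpy as np
from scipy.spatial.transform import Rotation as R
def cap(n,name=None):
    c=bot.capture(n)
    if name: cv2.imwrite(f"pics/{name}.png",c["frame"][:,:,::-1])
    return c
def ray(c,u,v):
    f=240/np.tan(np.radians(c["vertical_fov"])/2)
    d=np.array([(u-c["cx"])/f,-(v-c["cy"])/f,-1.0]);T=np.array(c["extrinsics"])
    return T[:3,3],T[:3,:3]@d
def onz(c,u,v,z):
    o,d=ray(c,u,v);return o+d*(z-o[2])/d[2]
def proj(c,P):
    f=240/np.tan(np.radians(c["vertical_fov"])/2);T=np.array(c["extrinsics"])
    p=(np.atleast_2d(P)-T[:3,3])@T[:3,:3]
    return np.c_[c["cx"]+f*p[:,0]/-p[:,2],c["cy"]-f*p[:,1]/-p[:,2]]
def tri(c1,p1,c2,p2):
    o1,d1=ray(c1,*p1);o2,d2=ray(c2,*p2)
    d1=d1/np.linalg.norm(d1);d2=d2/np.linalg.norm(d2)
    A=np.c_[d1,-d2];s=np.linalg.lstsq(A,o2-o1,rcond=None)[0]
    a=o1+s[0]*d1;b=o2+s[1]*d2
    return (a+b)/2,np.linalg.norm(a-b)
def crop(c,u,v,w,h,k,name):
    f=c["frame"][max(0,v):v+h,max(0,u):u+w,::-1]
    cv2.imwrite(f"pics/{name}.png",cv2.resize(f,None,fx=k,fy=k,interpolation=cv2.INTER_CUBIC))
E
python3 - <<'E'
from h import *
a=cap("side");b=cap("top")
crop(a,220,140,100,120*2,4,"a1") if 0 else crop(a,215,130,140,100*2+30,2.6,"a1")
crop(a,230,220,160,150,5,"a2")
crop(b,230,140,160,150,5,"b2")
np.save("x.npy",0)
import pickle;pickle.dump((a,b),open("c0.pkl","wb"))
E
```

```text
(no output)
```

View pics/a2.png

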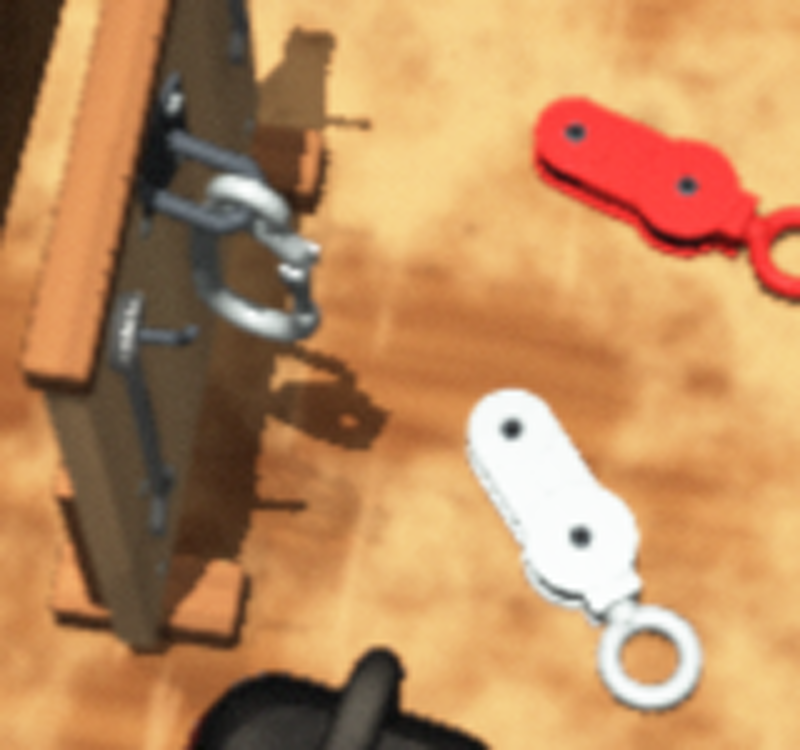

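View pics/b2.png

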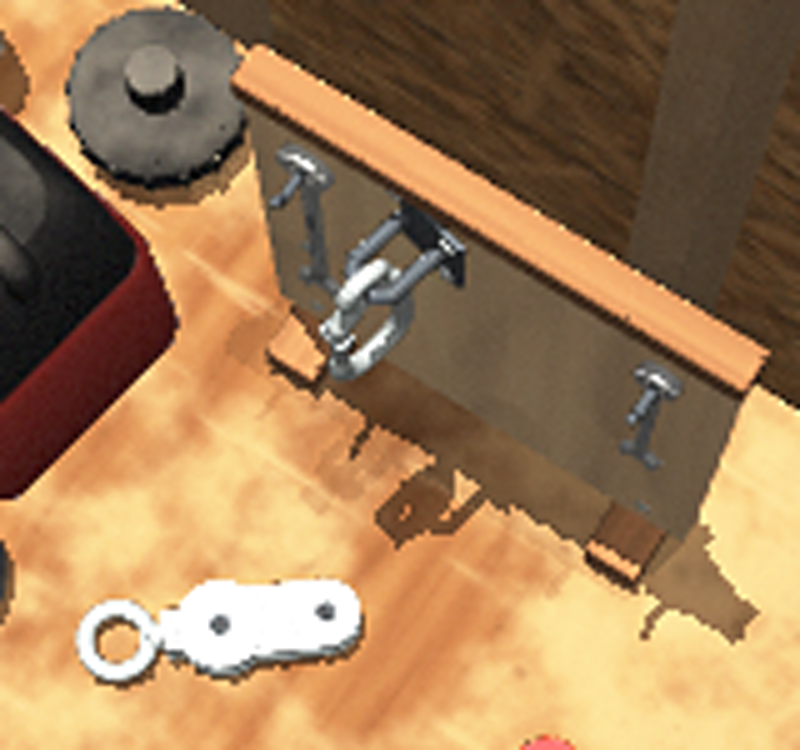

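```bash
python3 - <<'E'
from h import *
import pickle
a,b=pickle.load(open("c0.pkl","rb"))
for c,n,box in((a,"side",(315,285,70,85)),(b,"top",(235,245,80,45))):
    u,v,w,h=box
    f=c["frame"][v:v+h,u:u+w].astype(int)
    hsv=cv2.cvtColor(c["frame"][v:v+h,u:u+w],cv2.COLOR_RGB2HSV)
    m=((hsv[...,1]<60)&(hsv[...,2]>130)).astype(np.uint8)
    cs,hi=cv2.findContours(m,cv2.RETR_CCOMP,cv2.CHAIN_APPROX_NONE)
    for k,ct in enumerate(cs):
        if len(ct)>4:
            (x,y),r=cv2.minEnclosingCircle(ct);M=cv2.moments(ct)
            print(n,k,hi[0][k][3],len(ct),x+u,y+v,r)
            if hi[0][k][3]>=0: print(np.round(onz(c,x+u,y+v,15 if r>3 else 30),1))
for q,p,z in(((332.4,305.6),(295,262.2),30),((346,327.4),(274,264.8),30),((360,351.4),(253.4,268.2),15)):
    print(tri(a,q,b,p),onz(a,*q,z),onz(b,*p,z))
E
```

```text
side 0 -1 159 346.0 329.5 35.93406677246094
side 1 0 34 359.5 351.0 6.800835609436035
[498.2 139.   15. ]
side 2 0 6 349.5 343.0 1.500100016593933
[515.9 117.1  30. ]
side 3 0 8 344.0 339.0 2.0000998973846436
[524.7 103.7  30. ]
side 4 0 6 341.5 338.0 1.500100016593933
[529.4  99.5  30. ]
side 5 0 10 345.5 327.0 2.5000998973846436
[511.1  77.2  30. ]
side 6 0 10 332.0 305.1666660308838 2.166766881942749
[522.7  14.8  30. ]
top 1 -1 144 273.0 264.0 28.28437042236328
top 3 1 10 273.0 264.8333339691162 2.1667659282684326
[510.5  79.1  30. ]
top 4 1 30 253.0 267.5 5.590270042419434
[500.2 139.4  15. ]
top 5 1 10 294.1666679382324 262.0 2.1667678356170654
[524.3  17.2  30. ]
(array([522.99017555,  15.39637806,  29.96393816]), np.float64(2.344222662799577)) [522.12689954  16.20697675  30.        ] [523.89494508  14.6465437   30.        ]
(array([510.61768077,  77.02778283,  27.23741634]), np.float64(1.9742914027521397)) [510.32516499  78.5218899   30.        ] [510.86941648  76.12460854  30.        ]
(array([497.79630944, 139.00165082,  12.66965164]), np.float64(2.094372839309368)) [497.40709999 140.29501708  15.        ] [498.18376325 138.00556398  15.        ]
```

```bash
python3 - <<'E'
from h import *
import pickle
a,b=pickle.load(open("c0.pkl","rb"))
crop(a,230,140,70,110,6,"a3");crop(a,245,240,60,60,10,"a4");crop(b,285,175,50,50,12,"b4");crop(b,270,140,120,90,6,"b3")
E
```

```text
(no output)
```

View pics/a3.png

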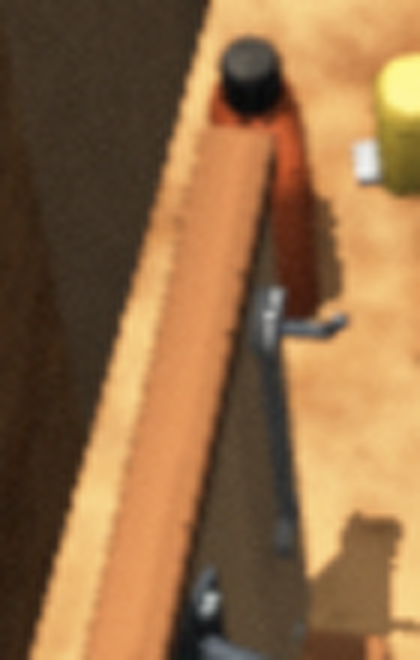

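View pics/a4.png

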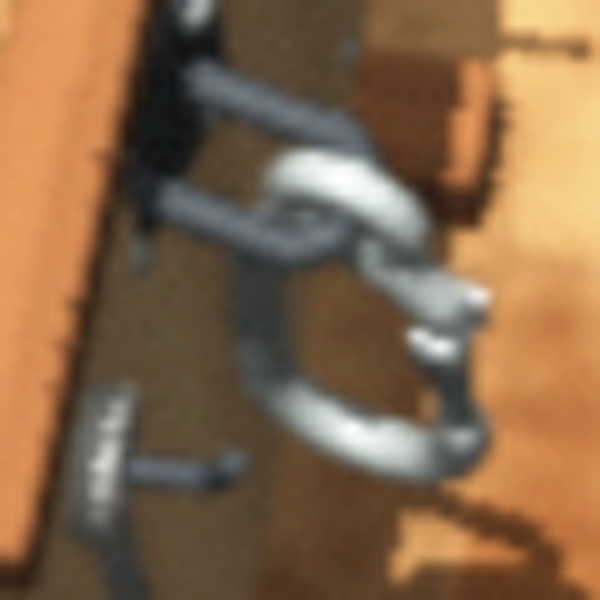

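View pics/b4.png

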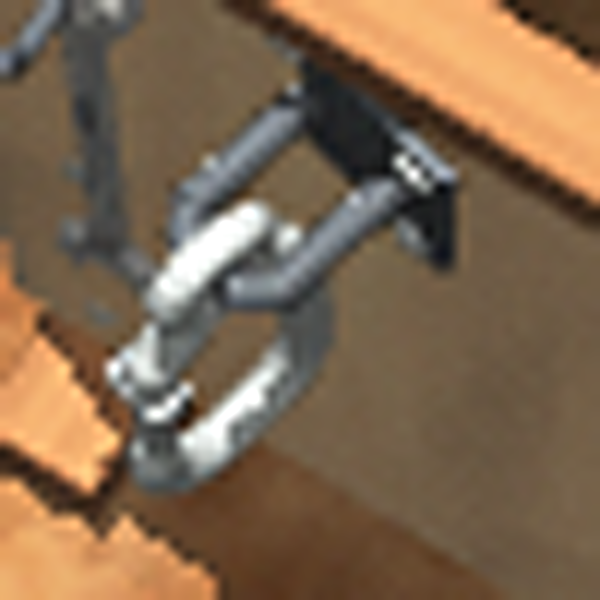

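View pics/b3.png

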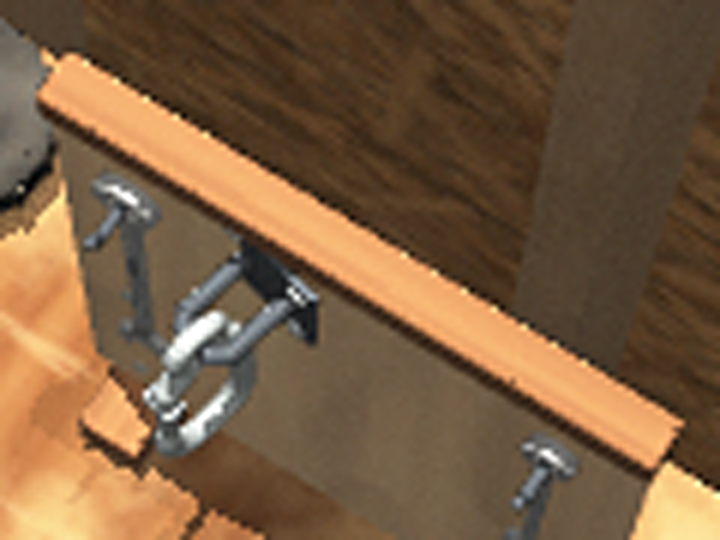

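```bash
python3 - <<'E'
from h import *
import pickle
a,b=pickle.load(open("c0.pkl","rb"))
T=dict(Lf=(276.7,156.7),Lr=(282.5,149.2),Rf=(379.2,218.3),Rr=(383.7,210.8))
S=dict(Lf=(248.4,296.6),Lr=(236,295),Rf=(275.3,164.7),Rr=(265.3,161.7))
for k in T: print(k,np.round(tri(a,S[k],b,T[k])[0],1),round(tri(a,S[k],b,T[k])[1],1),np.round(onz(a,*S[k],382),1),np.round(onz(b,*T[k],382),1))
# staple bar corners: side a4 (x/10+245, y/10+240), top b4 (x/12+285,y/12+175)
s=lambda x,y:(x/10+245-.5+.05,y/10+240-.45); t=lambda x,y:(x/12+285-.46,y/12+175-.46)
for n,p,q in(("near leg at plate",(165,200),(300,105)),("far leg at plate",(200,75),(400,185)),("near bar corner",(290,245),(185,215)),("far bar corner",(360,140),(285,290)),
 ("bow front bottom",(465,455),(150,475)),("nub",(480,300),(118,368)),("nose?",(430,343),(160,405))):
    P,e=tri(a,s(*p),b,t(*q));print(n,np.round(P,1),round(e,1))
E
```

```text
Lf [715.6  65.2 373.3] 4.6 [714.   70.4 382. ] [714.1  62.9 382. ]
Lr [736.7  53.5 371.4] 5.7 [734.5  59.9 382. ] [734.8  50.7 382. ]
Rf [ 581.  -195.7  369.9] 3.7 [ 581.4 -186.4  382. ] [ 579.1 -195.7  382. ]
Rr [ 598.9 -204.9  376.4] 3.1 [ 598.5 -200.   382. ] [ 598.5 -205.3  382. ]
near leg at plate [668.9 -19.3 329.4] 4.3
far leg at plate [653.7 -42.2 330.1] 2.5
near bar corner [6.459e+02 4.000e-01 3.291e+02] 2.8
far bar corner [628.6 -19.6 328.4] 4.4
bow front bottom [618.1  10.1 222.5] 0.0
nub [614.6  14.2 311.2] 2.9
nose? [621.    5.4 272.6] 2.8
```

```bash
cat >> h.py <<'E'
N=np.array([.888,-.4595,0]);N/=np.linalg.norm(N);TT=np.array([-N[1],N[0],0])
def show(s=None):
    s=s or bot.get_state();M=R.from_quat(s["eef_rot"]).as_matrix()
    print("t",round(s["clock"],2),"pos",np.round(s["tool_pos"],1),"nt",np.round([N@s["tool_pos"],TT@s["tool_pos"]],1),"yawy",round(np.degrees(np.arctan2(M[1,1],M[0,1])),2),"tilt",round(np.degrees(np.arccos(-M[2,2])),2),"F",np.round(s["ft_force"],1),"Fn",round(float(N@s["ft_force"]),1),"gap",round(s["finger_gap"],1),"q",np.round(s["q"],2))
    return s,M
def go(target=None,yawy=None):
    s,M=show()
    if target is not None:print("shift tool mm",np.round(M.T@(np.array(target)-s["tool_pos"]),1))
    if yawy is not None:
        c=np.degrees(np.arctan2(M[1,1],M[0,1]));d=(yawy-c+180)%360-180
        print("turn about tool z rad",round(-np.radians(d),4))
E
python3 - <<'E'
from h import *
import pickle
a,b=pickle.load(open("c0.pkl","rb"))
print("bin corner",tri(a,(445,370),b,(240,358)))
go((519.6,33.3,150),11.3)
E
```

```text
bin corner (array([ 237.24043743,  191.06201024, -297.38324022]), np.float64(0.43675598983219605))
t 0.2 pos [148.  529.4 237.1] nt [-111.8  538.2] yawy 74.37 tilt 0.07 F [ 0.7 -0.8 -0.2] Fn 1.0 gap 93.1 q [ 1.1   0.26  1.54  0.    1.35 -0.2 ]
shift tool mm [-491.5 -377.5   87.4]
turn about tool z rad 1.1007
```

```bash
python3 -m inch '-0.025 -0.019 0 0 1;-0.030 -0.023 0 0 1;-0.031 -0.024 0 0 1;-0.031 -0.024 0 0 1;-0.031 -0.024 0 0 1;-0.031 -0.024 0 0 1;-0.031 -0.024 0 0 1;-0.031 -0.024 0 0 1;-0.031 -0.024 0 0 1;-0.031 -0.024 0 0 1;-0.031 -0.024 0 0 1;-0.031 -0.024 0 0 1' 60; python3 -c "
from h import *
go((519.6,33.3,150),11.3)"
```

```text
clock: 1.2
tool_pos: [424.4, 158.0, 237.8]
eef_rot: [0.136, 0.991, 0.0, 0.0]
ft_force: [-0.5, 1.3, -0.3]
finger_gap: 92.9
t 1.2 pos [424.4 158.  237.8] nt [304.3 335.3] yawy 74.36 tilt 0.02 F [-0.5  1.3 -0.3] Fn -1.0 gap 92.9 q [ 0.11  0.08  1.75  0.    1.31 -1.19]
shift tool mm [-125.3  -94.4   87.8]
turn about tool z rad 1.1006
```

```bash
python3 -m inch '-0.031 -0.0235 0.01 0 1;-0.031 -0.0235 0.02 0 1;-0.031 -0.0235 0.01 0 1;0 0 0 0.122 1;0 0 0 0.122 1;0 0 0 0.122 1;0 0 0 0.122 1;0 0 0 0.122 1;0 0 0 0.122 1;0 0 0 0.122 1;0 0 0 0.122 1' ; python3 -m inch '0 0 0 0.122 1;0 0 0 0 1'; python3 -c "
from h import *
go((519.6,33.3,100),11.3)
c=cap('side','s1');c=cap('top','t1');crop(c,200,190,160,120,5,'t1c')"
```

```text
clock: 2.12
tool_pos: [493.0, 68.3, 198.4]
eef_rot: [0.587, 0.81, -0.0, -0.0]
ft_force: [0.9, -0.8, 0.4]
finger_gap: 93.1
clock: 2.28
tool_pos: [493.0, 68.3, 198.5]
eef_rot: [0.635, 0.773, -0.0, -0.0]
ft_force: [0.2, 0.6, -0.2]
finger_gap: 93.1
t 2.28 pos [493.   68.3 198.5] nt [406.5 287.2] yawy 11.21 tilt 0.02 F [ 0.2  0.6 -0.2] Fn -0.2 gap 93.1 q [-0.09  0.2   1.72 -0.    1.23 -0.28]
shift tool mm [-39.5  19.3  98.4]
turn about tool z rad -0.0016
```

View pics/t1c.png

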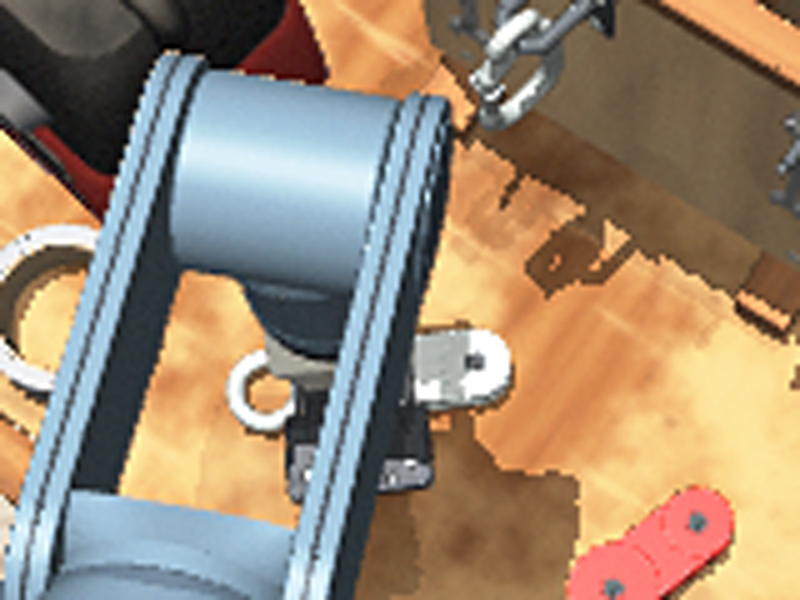

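View pics/s1.png

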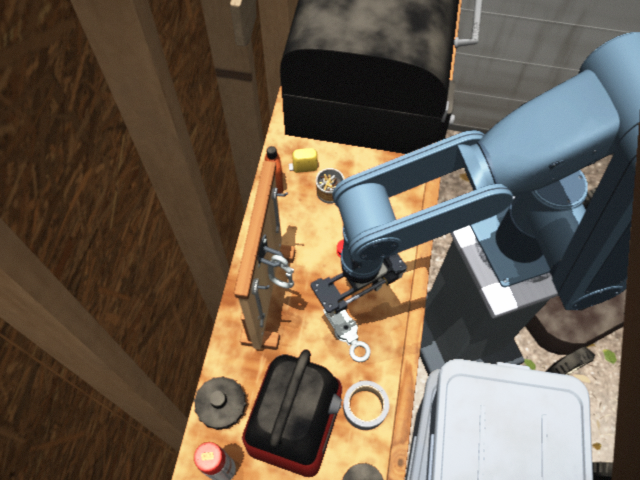

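```bash
python3 -m inch '-0.020 0.010 0.02 0 1;-0.0195 0.0093 0.03 0 1;0 0 0.035 0 1;0 0 0.013 0 1;0 0 0 0 1' ; python3 -c "
from h import *
go((519.6,33.3,22),11.3)
c=cap('side','s2');crop(c,290,230,160,150,5,'s2c')
print(proj(c,[(519.6,33.3,100),(519.6,33.3,30)]))"
```

```text
clock: 2.8
tool_pos: [517.2, 33.4, 96.9]
eef_rot: [0.632, 0.775, -0.002, -0.003]
ft_force: [-1.1, 0.4, -0.5]
finger_gap: 92.8
t 2.8 pos [517.2  33.4  96.9] nt [444.  267.3] yawy 11.61 tilt 0.44 F [-1.1  0.4 -0.5] Fn -1.2 gap 92.8 q [-0.15  0.35  1.79 -0.    1.01 -0.35]
shift tool mm [-0.8  2.9 74.9]
turn about tool z rad 0.0054
[[336.72170178 301.14610903]
 [335.80887409 311.6016108 ]]
```

View pics/s2c.png

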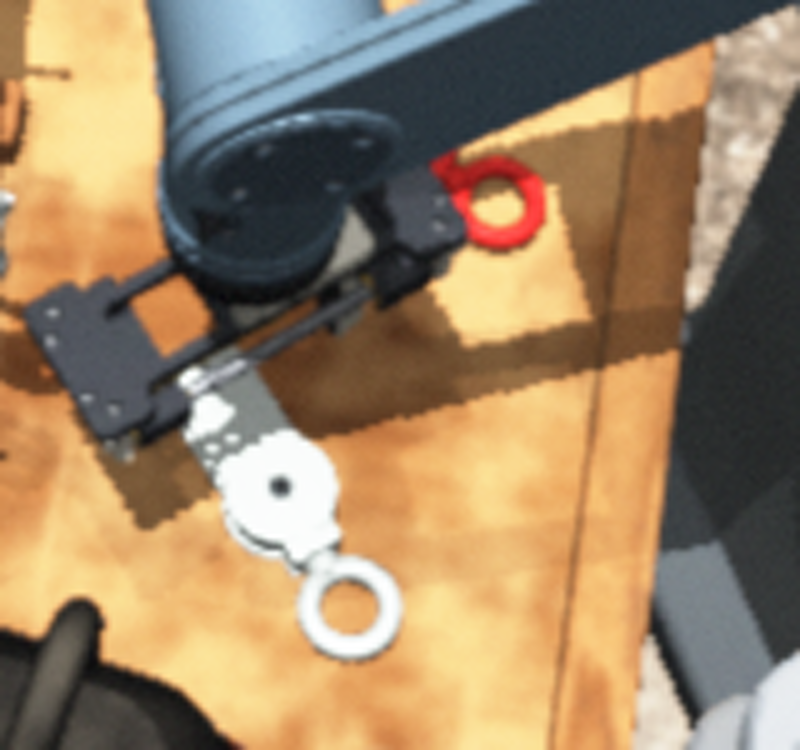

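```bash
python3 -c "
from h import *
import pickle
a,b=pickle.load(open('c0.pkl','rb'))
print(onz(a,390,271,15),onz(a,367.5,257,30),onz(a,345,246.5,30))
go((519.6,33.3,22),11.3)"
```

```text
[352.2247399  -28.03243036  15.        ] [395.05087961 -76.49127817  30.        ] [ 438.13542247 -122.44533086   30.        ]
t 2.85 pos [518.6  33.4  99. ] nt [445.2 268. ] yawy 11.59 tilt 0.25 F [-0.7 -0.1 -0.6] Fn -0.6 gap 93.2 q [-0.15  0.35  1.79  0.    1.01 -0.35]
shift tool mm [-0.5  1.3 77. ]
turn about tool z rad 0.0051
```

```bash
python3 -m inch '0 0.001 0.03 0.003 1;0 0 0.025 0 1;0 0 0.015 0 1;0 0 0.005 0 1;0 0 0 0 1' ; python3 -c "
from h import *
go((519.6,33.3,22),11.3)"
```

```text
clock: 3.27
tool_pos: [521.1, 33.7, 25.8]
eef_rot: [0.634, 0.774, -0.0, -0.0]
ft_force: [1.0, -0.8, 0.2]
finger_gap: 93.1
t 3.27 pos [521.1  33.7  25.8] nt [447.3 269.4] yawy 11.38 tilt 0.01 F [ 1.  -0.8  0.2] Fn 1.3 gap 93.1 q [-0.15  0.45  1.85 -0.    0.84 -0.35]
shift tool mm [-0.1 -1.5  3.8]
turn about tool z rad 0.0013
```

```bash
python3 -m inch '0 -0.0015 0.003 0 1;0 0 0 0 -1;0 0 0 0 -1;0 0 0 0 -1;0 0 0 0 -1;0 0 0 0 -1;0 0 0 0 -1;0 0 0 0 -1' 60; python3 -c "
from h import *
show()"; python3 -m inch '0 0 -0.01 0 -1;0 0 -0.02 0 -1;0 0 -0.03 0 -1;0 0 -0.03 0 -1;0 0 -0.02 0 -1;0 0 0 0 -1;0 0 0 0 -1';  python3 -c "
from h import *
show()
c=cap('side','s3');crop(c,290,230,160,150,5,'s3c')"
```

```text
clock: 3.93
tool_pos: [519.5, 33.3, 22.7]
eef_rot: [0.634, 0.773, 0.0, 0.0]
ft_force: [0.3, 1.0, -0.4]
finger_gap: 50.8
t 3.93 pos [519.5  33.3  22.7] nt [446.  268.3] yawy 11.29 tilt 0.01 F [ 0.3  1.  -0.4] Fn -0.2 gap 50.8 q [-0.15  0.45  1.86 -0.    0.83 -0.35]
clock: 4.52
tool_pos: [519.8, 33.3, 133.3]
eef_rot: [0.634, 0.773, 0.001, 0.001]
ft_force: [0.1, 0.3, -3.5]
finger_gap: 41.6
t 4.52 pos [519.8  33.3 133.3] nt [446.3 268.4] yawy 11.29 tilt 0.12 F [ 0.1  0.3 -3.5] Fn -0.1 gap 41.6 q [-0.15  0.3   1.75 -0.    1.09 -0.35]
```

View pics/s3c.png

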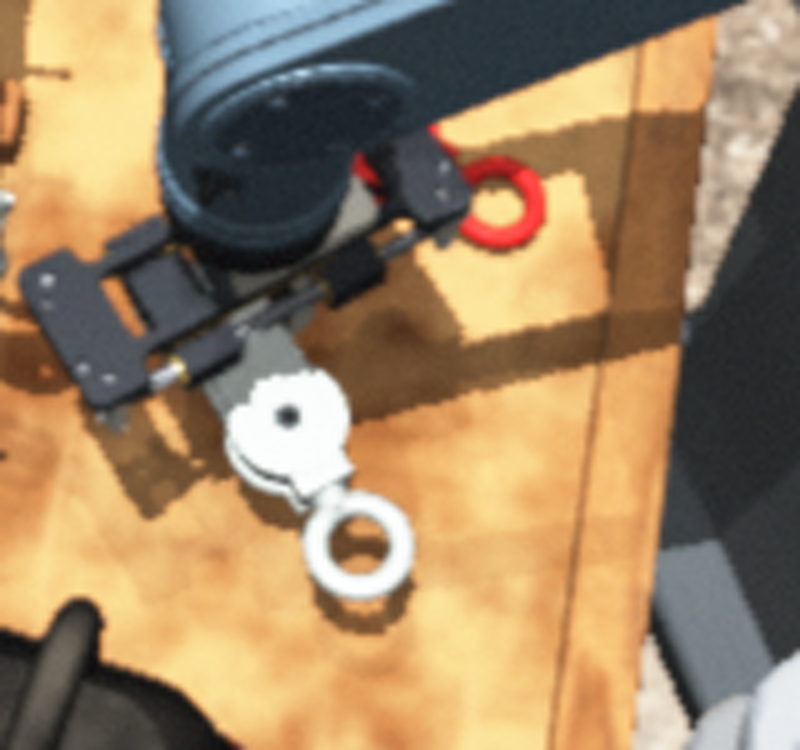

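```bash
python3 -c "
from h import *
show()
c=cap('top','t3');crop(c,200,190,160,120,5,'t3c')"
```

```text
t 4.57 pos [518.7  33.4 131.9] nt [445.3 268. ] yawy 11.29 tilt 0.06 F [ 0.1 -0.6 -4.1] Fn 0.3 gap 41.5 q [-0.15  0.3   1.75 -0.    1.09 -0.35]
```

View pics/t3c.png

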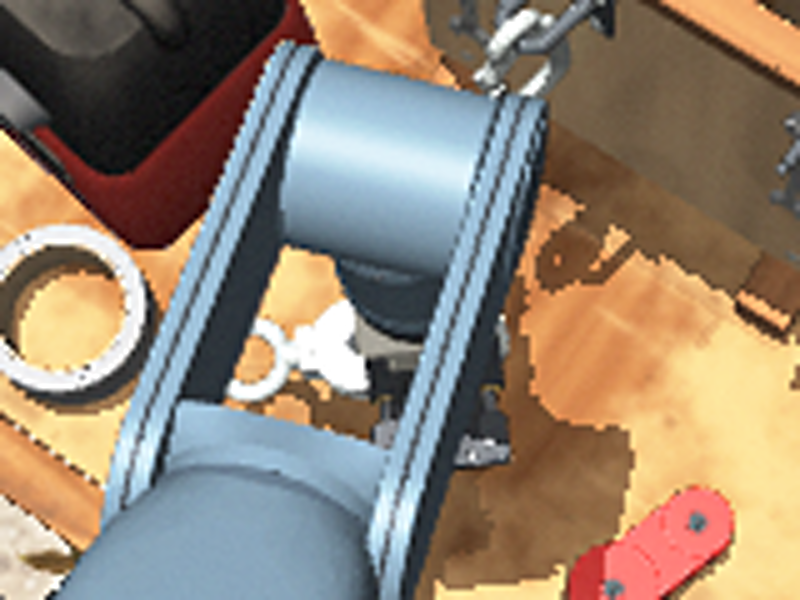

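```bash
python3 -c "
from h import *
c=cap('side');b=cap('top')
s,M=show()
print(tri(c,(361.2,338.7),b,(251.2,261.6)))
for z in(110,115,120,125,130):print(z,onz(c,361.2,338.7,z),onz(c,347.3,312.9,z+15),np.linalg.norm(onz(c,361.2,338.7,z)-s['tool_pos']))
d=np.array([-.196,.981,0]);p0=np.array([519.,33.4,0])
for z in (115,120,125,130):print(z,proj(c,[p0+d*108+[0,0,z],p0+d*45+[0,0,z+15]]))
"
```

```text
t 4.72 pos [518.   33.5 130.6] nt [444.6 267.8] yawy 11.29 tilt 0.23 F [-1.7  0.2 -4. ] Fn -1.6 gap 41.6 q [-0.15  0.31  1.75 -0.    1.09 -0.35]
(array([500.1902393 , 135.46763833, 103.37939712]), np.float64(2.755104425811687))
110 [500.3362543  138.20173655 110.        ] [510.86549622  76.1611896  125.        ] 108.18599888590035
115 [501.21788312 139.56651482 115.        ] [511.71729227  77.77620852 130.        ] 108.53699218910107
120 [502.09951193 140.93129309 120.        ] [512.56908832  79.39122744 135.        ] 109.1403993493875
125 [502.98114074 142.29607136 125.        ] [513.42088437  81.00624635 140.        ] 109.99206628207511
130 [503.86276956 143.66084962 130.        ] [514.27268042  82.62126527 145.        ] 111.08628312274593
115 [[362.59156949 338.12365932]
 [347.90911078 312.592562  ]]
120 [[362.74667699 337.43114362]
 [348.01564739 311.8228815 ]]
125 [[362.90279682 336.73410817]
 [348.12287403 311.04821583]]
130 [[363.0599389  336.03250859]
 [348.23079743 310.26851642]]
```

```bash
python3 -m inch '0 0 0.02 0 -1;0 0 0.03 0 -1;0 0 0.025 0 -1;0 0 0.012 0 -1;0 0 0.004 0 -1;0 0 0 0 -1;0 0 0 0 -1'; python3 -c "
from h import *
show()"
```

```text
clock: 5.3
tool_pos: [519.4, 33.3, 41.4]
eef_rot: [0.634, 0.773, -0.0, -0.0]
ft_force: [0.5, -0.5, -2.7]
finger_gap: 41.4
t 5.3 pos [519.4  33.3  41.4] nt [446.  268.3] yawy 11.28 tilt 0.04 F [ 0.5 -0.5 -2.7] Fn 0.7 gap 41.4 q [-0.15  0.43  1.84  0.    0.88 -0.35]
```

```bash
python3 -m inch '0 0 0.003 0 -1;0 0 0.003 0 -1;0 0 0 0 -1'; python3 -m inch '0 0 0.002 0 -1;0 0 0.002 0 -1;0 0 0 0 -1';python3 -m inch '0 0 0.002 0 -1;0 0 0 0 -1'
```

```text
clock: 5.55
tool_pos: [520.6, 33.0, 36.5]
eef_rot: [0.634, 0.773, 0.001, 0.001]
ft_force: [0.5, -1.1, 1.5]
finger_gap: 41.6
clock: 5.8
tool_pos: [520.8, 32.9, 36.0]
eef_rot: [0.634, 0.773, 0.001, 0.002]
ft_force: [-8.7, -1.7, 32.7]
finger_gap: 41.2
clock: 5.97
tool_pos: [520.8, 32.9, 35.9]
eef_rot: [0.634, 0.773, 0.001, 0.002]
ft_force: [-14.9, -0.9, 50.3]
finger_gap: 41.0
```

```bash
python3 -m inch '0 0 -0.004 0 -1;0 0 0 0 1;0 0 0 0 1;0 0 0 0 1;0 0 0 0 1;0 0 0 0 1' 10; python3 -c "
from h import *
show()
c=cap('side','s4');crop(c,290,230,160,150,5,'s4c')"
```

```text
clock: 6.47
tool_pos: [519.1, 33.4, 33.0]
eef_rot: [0.634, 0.773, -0.0, -0.0]
ft_force: [-0.6, -0.7, 0.3]
finger_gap: 70.5
t 6.47 pos [519.1  33.4  33. ] nt [445.7 268.2] yawy 11.29 tilt 0.06 F [-0.6 -0.7  0.3] Fn -0.2 gap 70.5 q [-0.15  0.44  1.85  0.    0.86 -0.35]
```

View pics/s4c.png

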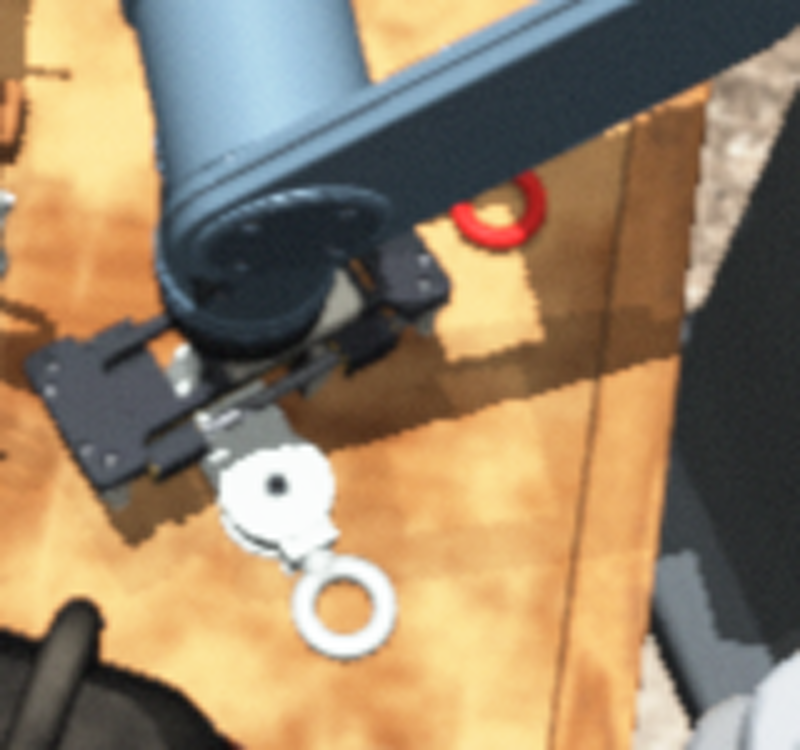

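```bash
python3 -m inch '0 0 0.006 0 0.6;0 0 0.0055 0 0.6;0 0 0 0 -1;0 0 0 0 -1;0 0 0 0 -1;0 0 0 0 -1;0 0 0 0 -1;0 0 0 0 -1;0 0 0 0 -1;0 0 0 0 -1;0 0 0 0 -1' 60; python3 -c "
from h import *
show()"; python3 -m inch '0 0 -0.005 0 -1;0 0 -0.02 0 -1;0 0 -0.03 0 -1;0 0 -0.03 0 -1;0 0 -0.02 0 -1;0 0 0 0 -1;0 0 0 0 -1;0 0 0 0 -1';  python3 -c "
from h import *
show()
c=cap('side','s5');crop(c,290,230,160,150,5,'s5c')"
```

```text
clock: 7.43
tool_pos: [519.7, 33.2, 22.3]
eef_rot: [0.634, 0.773, 0.0, 0.0]
ft_force: [0.2, -0.1, -0.6]
finger_gap: 41.1
t 7.43 pos [519.7  33.2  22.3] nt [446.3 268.4] yawy 11.29 tilt 0.04 F [ 0.2 -0.1 -0.6] Fn 0.2 gap 41.1 q [-0.15  0.45  1.86 -0.    0.83 -0.35]
clock: 8.1
tool_pos: [518.1, 33.5, 125.6]
eef_rot: [0.634, 0.773, -0.001, -0.001]
ft_force: [-0.2, 0.2, -4.2]
finger_gap: 41.8
t 8.1 pos [518.1  33.5 125.6] nt [444.7 267.8] yawy 11.29 tilt 0.16 F [-0.2  0.2 -4.2] Fn -0.2 gap 41.8 q [-0.15  0.31  1.76 -0.    1.07 -0.35]
```

View pics/s5c.png

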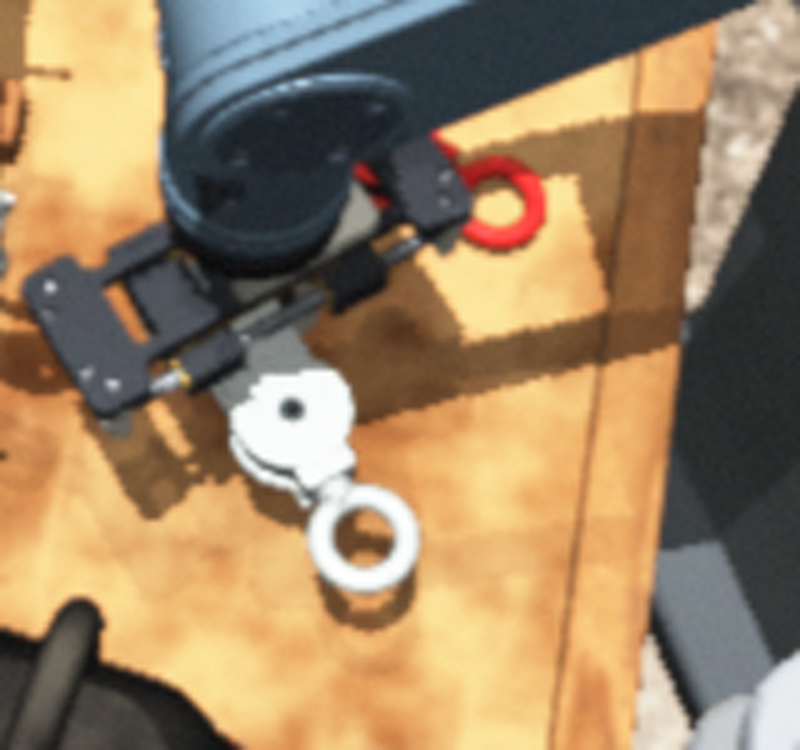

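```bash
cat >> h.py <<'E'
def hookpts(n,t,z,sw=0.):
    c,s=np.cos(sw),np.sin(sw)
    loc=dict(bar=(0,0),nose=(-23,-86),hinge=(-21,-43),seat=(0,-117),bowf=(-23,-100),bowb=(23,-100),gtip=(-22,-92),bowc=(0,-123))
    out={}
    for k,(x,zz) in loc.items():
        X=x*c-zz*s;Z=zz*c+x*s
        out[k]=N*(n+X)+TT*t+np.array([0,0,z+Z])
    out["bar+"]=N*n+TT*(t+15)+np.array([0,0,z]);out["bar-"]=N*n+TT*(t-15)+np.array([0,0,z])
    return out
E
python3 - <<'E'
from h import *
import pickle
a,b=pickle.load(open("c0.pkl","rb"))
def over(c,u,v,w,h,k,name,n,t,z,sw):
    f=cv2.resize(c["frame"][v:v+h,u:u+w,::-1],None,fx=k,fy=k,interpolation=cv2.INTER_CUBIC)
    for nm,P in hookpts(n,t,z,sw).items():
        x,y=proj(c,P)[0];x=(x-u+.5)*k;y=(y-v+.5)*k
        cv2.circle(f,(int(x),int(y)),3,(0,255,0),-1);cv2.putText(f,nm,(int(x)+4,int(y)),0,.4,(0,0,255),1)
    return f
h1=dict(n=562,t=280,z=337,sw=0)
A=over(a,245,240,60,60,7,"",**h1);B=over(b,285,175,60,60,7,"",**h1)
cv2.imwrite("pics/o1.png",np.hstack([A,B])[:, :800] if 0 else cv2.resize(np.hstack([A,B]),(800,400)))
E
```

```text
(no output)
```

View pics/o1.png

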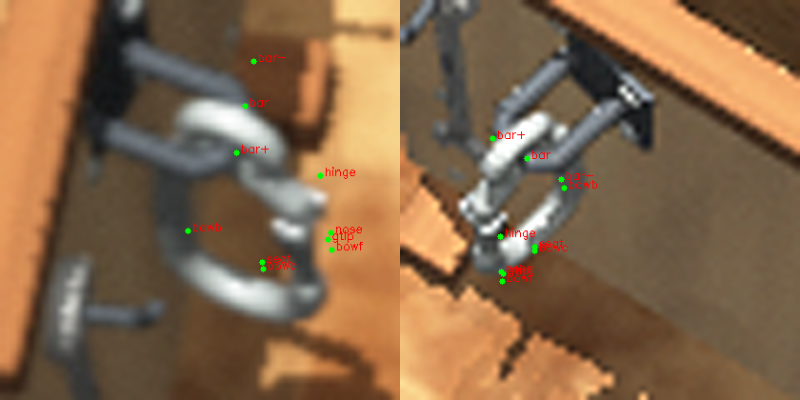

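```bash
python3 - <<'E'
from h import *
import pickle
a,b=pickle.load(open("c0.pkl","rb"))
def grid(c,u,v,w,h,k,name):
    f=c["frame"][v:v+h,u:u+w,::-1].astype(float)
    f=np.clip(f*1.3,0,255).astype(np.uint8)
    f=cv2.resize(f,None,fx=k,fy=k,interpolation=cv2.INTER_CUBIC)
    for i in range(0,w,5):
        cv2.line(f,(int((i+.5)*k),0),(int((i+.5)*k),6),(0,0,255),1);cv2.putText(f,str(u+i),(int((i+.5)*k)-10,18),0,.4,(0,255,255),1)
    for i in range(0,h,5):
        cv2.line(f,(0,int((i+.5)*k)),(6,int((i+.5)*k)),(0,0,255),1);cv2.putText(f,str(v+i),(8,int((i+.5)*k)+4),0,.4,(0,255,255),1)
    cv2.imwrite(f"pics/{name}.png",f)
grid(a,260,245,40,45,13,"g1");grid(b,290,185,36,36,16,"g2")
E
```

```text
(no output)
```

View pics/g1.png

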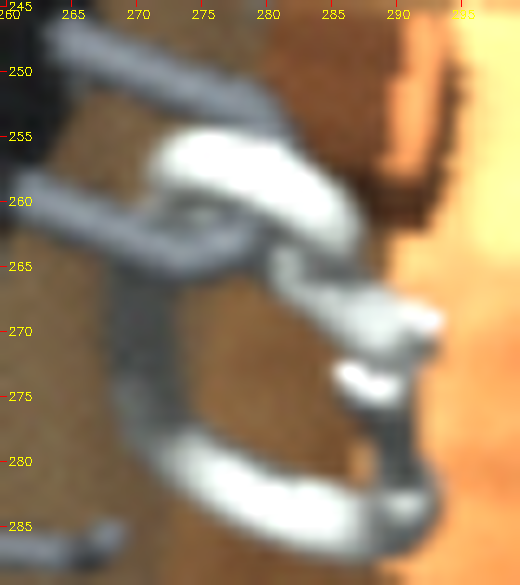

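View pics/g2.png

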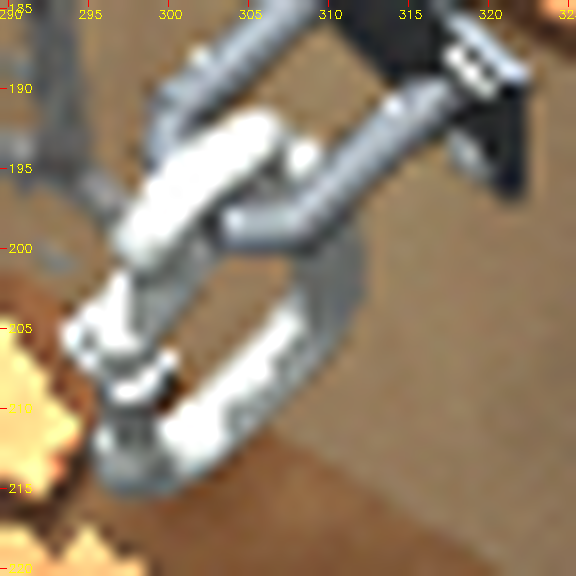

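```bash
python3 - <<'E'
from h import *
import pickle
a,b=pickle.load(open("c0.pkl","rb"))
def az(c,p,q,z):
    A=onz(c,*p,z);B=onz(c,*q,z);d=B-A;return round(np.degrees(np.arctan2(d[1],d[0])),1),round(np.linalg.norm(d),1)
print("side near",az(a,(261,258.5),(273.5,264.3),330),"far",az(a,(264,247.5),(279,254),330))
print("top near",az(b,(308,185),(300,191.5),330),"far",az(b,(317,189.5),(309,197.5),330))
print("edge side",az(a,(275.3,164.7),(248.4,296.6),382),"top",az(b,(379.2,218.3),(276.7,156.7),382))
# bow chord
print("bow side",az(a,(271,275),(291,282),235),"top",az(b,(311,203),(297.5,213),235))
E
sed -i 's/x/x/' h.py; python3 - <<'E'
from h import *
import pickle
a,b=pickle.load(open("c0.pkl","rb"))
crop(b,300,165,40,40,15,"g3");crop(a,250,225,40,45,13,"g4")
E
```

```text
side near (np.float64(134.2), np.float64(28.0)) far (np.float64(135.5), np.float64(33.4))
top near (np.float64(135.4), np.float64(26.3)) far (np.float64(141.2), np.float64(29.0))
edge side (np.float64(62.7), np.float64(289.0)) top (np.float64(62.4), np.float64(291.8))
bow side (np.float64(140.2), np.float64(45.4)) top (np.float64(132.6), np.float64(45.3))
```

View pics/g3.png

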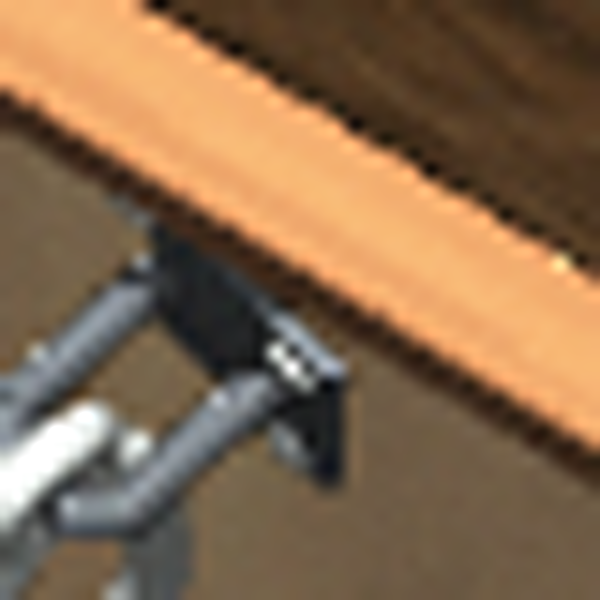

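View pics/g4.png

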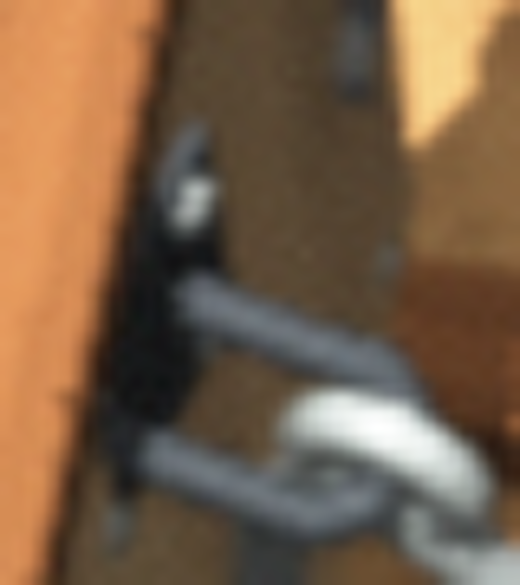

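```bash
python3 - <<'E'
from h import *
import h,pickle
a,b=pickle.load(open("c0.pkl","rb"))
d=onz(b,310.2,179.5,362)-onz(b,322.5,189.5,362);print("plate edge az",np.degrees(np.arctan2(d[1],d[0])),np.linalg.norm(d))
h.N=np.array([np.cos(np.radians(-43.5)),np.sin(np.radians(-43.5)),0]);h.TT=np.array([-h.N[1],h.N[0],0])
# features: bar, hinge, bowf, bowc, bowb in both views
S=dict(bar=(279,259.5),hinge=(290,269.5),bowc=(281,284),bowb=(271,276));T=dict(bar=(302.5,196),hinge=(297,205.5),bowc=(303,209.5),bowb=(311,202))
for k in S:
    P,e=tri(a,S[k],b,T[k]);print(k,np.round(P,1),round(e,1),np.round([h.N@P,h.TT@P],1))
E
```

```text
plate edge az 54.23740366804281 39.70285313647254
bar [634.6  -5.7 331.8] 1.4 [464.2 432.7]
hinge [617.9   8.  300.3] 2.2 [442.7 431.2]
bowc [636.3  -4.2 209.8] 0.6 [464.4 434.9]
bowb [653.2 -23.6 225. ] 2.7 [490.  432.5]
```

```bash
sed -i 's/^N=np.array.*$/N=np.array([np.cos(np.radians(-43.5)),np.sin(np.radians(-43.5)),0]);TT=np.array([-N[1],N[0],0])/' h.py; python3 - <<'E'
from h import *
import pickle
a,b=pickle.load(open("c0.pkl","rb"))
print("handle",tri(a,(306,353),b,(208,152)),tri(a,(285,432),b,(243,180)))
print("box corner", tri(a,(340,383),b,(205,236)))
go((482,138,272),-133.5)
E
```

```text
handle (array([666.52897982, 219.33211213, 469.89552687]), np.float64(28.861412028407564)) (array([747.10493948, 228.29742314,   8.40068821]), np.float64(75.74866210813074))
box corner (array([567.64181368, 244.24757065, 175.08720762]), np.float64(48.106921672568156))
t 8.15 pos [517.8  33.5 125.2] nt [352.5 380.7] yawy 11.29 tilt 0.22 F [ 0.1  0.  -4. ] Fn 0.1 gap 41.7 q [-0.15  0.31  1.76 -0.    1.07 -0.35]
shift tool mm [ 109.7  -15.2 -146.6]
turn about tool z rad 2.527
```

```bash
python3 - <<'E'
from h import *
import pickle
a,b=pickle.load(open("c0.pkl","rb"))
crop(b,165,130,120,120,5,"k1");crop(a,230,330,120,150,4,"k2")
E
```

```text
(no output)
```

View pics/k1.png

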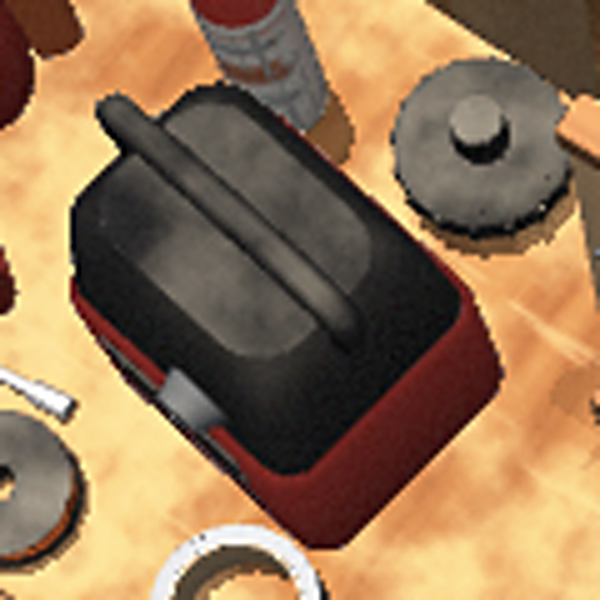

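View pics/k2.png

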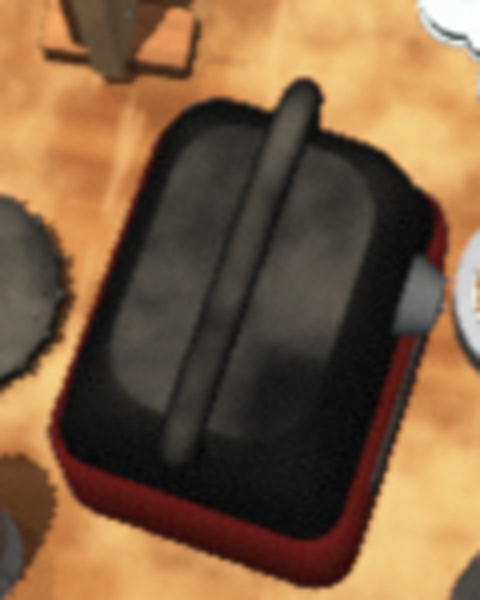

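```bash
python3 - <<'E'
from h import *
import pickle
a,b=pickle.load(open("c0.pkl","rb"))
print("handle",tri(a,(306,352.5),b,(234,197)));print("lid corner", tri(a,(334,377),b,(225,224)))
E
```

```text
handle (array([638.19123658, 174.01133934, 271.35701428]), np.float64(3.406231668216991))
lid corner (array([591.46001259, 210.73290968, 159.51570177]), np.float64(1.8769148409162226))
```

```bash
python3 -m inch '0.012 -0.002 -0.017 0 -1;0.022 -0.003 -0.029 0 -1;0.022 -0.003 -0.029 0 -1;0.022 -0.003 -0.029 0 -1;0.022 -0.003 -0.029 0 -1;0.010 -0.001 -0.013 0 -1;0 0 0 0.06 -1;0 0 0 0.115 -1;0 0 0 0.12 -1;0 0 0 0.12 -1;0 0 0 0.12 -1;0 0 0 0.12 -1'; python3 -m inch '0 0 0 0.12 -1;0 0 0 0.12 -1;0 0 0 0.12 -1;0 0 0 0.12 -1;0 0 0 0.12 -1;0 0 0 0.12 -1;0 0 0 0.12 -1;0 0 0 0.12 -1;0 0 0 0.12 -1;0 0 0 0.12 -1;0 0 0 0.12 -1;0 0 0 0.12 -1'; python3 -m inch '0 0 0 0.12 -1;0 0 0 0.12 -1;0 0 0 0.12 -1;0 0 0 0.07 -1;0 0 0 0.012 -1;0 0 0 0 -1;0 0 0 0 -1'; python3 -c "
from h import *
go((482,138,272),-133.5)
c=cap('side','s6');crop(c,245,225,160,150,5,'s6c')
c=cap('top','t6');crop(c,220,150,160,120,5,'t6c')"
```

```text
clock: 9.15
tool_pos: [482.2, 138.2, 270.7]
eef_rot: [0.851, 0.526, -0.002, -0.001]
ft_force: [-0.1, -0.5, -3.4]
finger_gap: 41.5
clock: 10.15
tool_pos: [482.1, 138.2, 270.6]
eef_rot: [0.986, -0.166, -0.002, 0.0]
ft_force: [0.2, 0.6, -3.9]
finger_gap: 41.3
clock: 10.73
tool_pos: [482.7, 138.2, 271.9]
eef_rot: [0.927, -0.374, -0.001, 0.0]
ft_force: [-0.1, 0.3, -4.0]
finger_gap: 41.6
t 10.73 pos [482.7 138.2 271.9] nt [255.  432.6] yawy -133.95 tilt 0.14 F [-0.1  0.3 -4. ] Fn -0.3 gap 41.6 q [0.06 0.15 1.59 0.   1.41 2.39]
shift tool mm [-0.4  0.7 -0.1]
turn about tool z rad -0.0079
```

View pics/s6c.png

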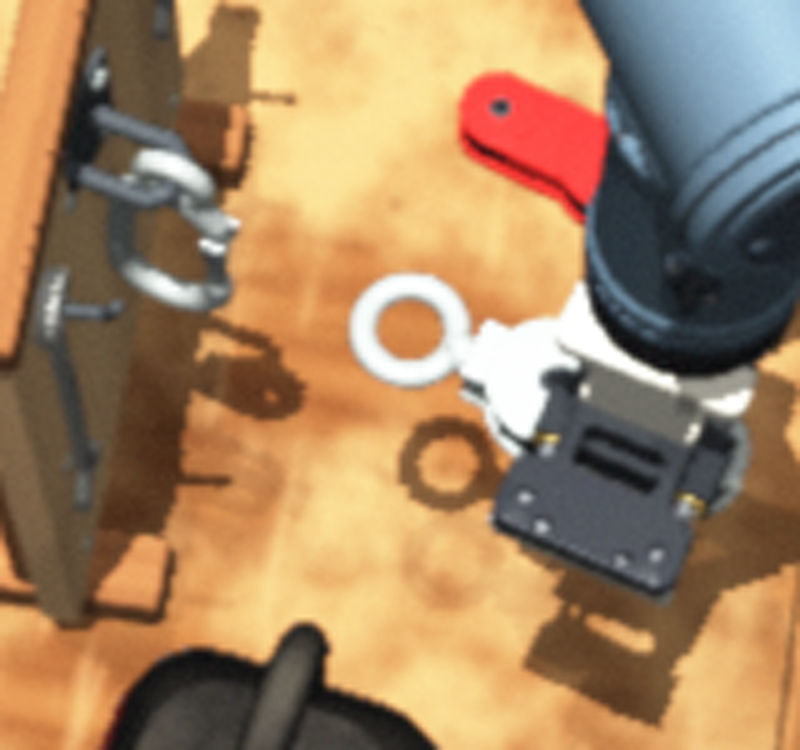

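View pics/t6c.png

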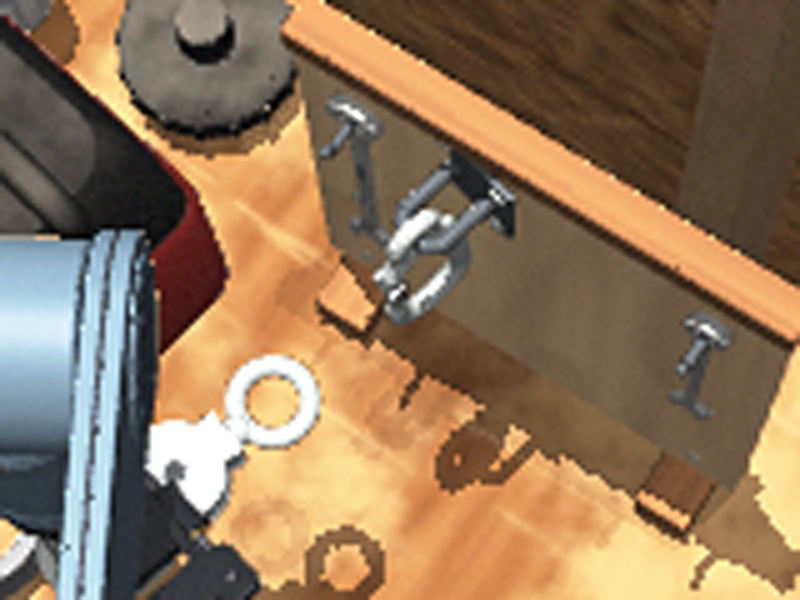

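```bash
cat >> h.py <<'E'
def ringpx(c,u,v,w,h):
    g=c["frame"][v:v+h,u:u+w];hsv=cv2.cvtColor(g,cv2.COLOR_RGB2HSV)
    m=((hsv[...,1]<70)&(hsv[...,2]>130)).astype(np.uint8)
    cs,hi=cv2.findContours(m,cv2.RETR_CCOMP,cv2.CHAIN_APPROX_NONE)
    best=None
    for k,ct in enumerate(cs):
        if hi[0][k][3]>=0 and len(ct)>20:
            e=cv2.fitEllipse(ct)
            if best is None or len(ct)>best[1]:best=(np.array(e[0])+[u,v],len(ct),e[1])
    return best
E
python3 - <<'E'
from h import *
a=cap("side");b=cap("top")
s,M=show()
ra=ringpx(a,305,270,45,50);rb=ringpx(b,260,215,30,30);print(ra,rb)
P,e=tri(a,ra[0],b,rb[0]);x=M[:,0]
exp=s["tool_pos"]+108*x+[0,0,-7.3]
print("tri",np.round(P,1),round(e,1),np.round([N@P,TT@P],1)," FK",np.round(exp,1),np.round([N@exp,TT@exp],1))
print("px of FK",proj(a,exp),proj(b,exp))
import pickle;pickle.dump((a,b),open("c6.pkl","wb"))
E
```

```text
t 10.93 pos [483.1 138.2 272.9] nt [255.3 432.8] yawy -134.03 tilt 0.02 F [-0.4 -0.  -3.9] Fn -0.2 gap 41.6 q [0.06 0.15 1.59 0.   1.41 2.4 ]
(array([326.45006943, 290.37842369]), 38, (13.218417167663574, 14.40824031829834)) (array([273.97327805, 229.61004162]), 33, (11.197269439697266, 12.291929244995117))
tri [558.6  62.9 268.1] 0.9 [361.9 430.2]  FK [560.8  63.2 265.5] [363.3 431.8]
px of FK [[325.30227133 291.21362023]] [[273.90020234 229.17494834]]
```

```bash
cat > ov.py <<'E'
from h import *
import sys,pickle
a,b=pickle.load(open(sys.argv[1],"rb"))
n,t,z,sw=map(float,sys.argv[2:6])
def tube(c,f,u,v,k):
    # outline of bow centre line with radius
    cs,ss=np.cos(sw),np.sin(sw)
    th=np.linspace(np.pi,2*np.pi,25)
    loc=[(23*np.cos(q),-100+23*np.sin(q)) for q in th]
    loc=[(-23,-86)]+loc+[(23,-43)]
    pts=[]
    for x,zz in loc:
        P=N*(n+x*cs-zz*ss)+TT*t+np.array([0,0,z+zz*cs+x*ss]);p=proj(c,P)[0];pts.append(((p-[u,v]+.5)*k))
    cv2.polylines(f,[np.int32(pts)],False,(0,255,0),1)
def over(c,u,v,w,h,k):
    f=cv2.resize(c["frame"][v:v+h,u:u+w,::-1],None,fx=k,fy=k,interpolation=cv2.INTER_CUBIC)
    tube(c,f,u,v,k)
    for nm,P in hookpts(n,t,z,sw).items():
        x,y=proj(c,P)[0];x=(x-u+.5)*k;y=(y-v+.5)*k
        cv2.circle(f,(int(x),int(y)),3,(0,0,255),-1)
        if nm in("bar","hinge","nose"):cv2.putText(f,nm,(int(x)+5,int(y)),0,.45,(0,0,255),1)
    return f
A=over(a,258,243,40,50,10);B=over(b,287,183,40,50,10)
cv2.imwrite(f"pics/{sys.argv[6]}.png",np.hstack([A,B]))
E
python3 ov.py c6.pkl 464.3 432.5 333 0 ov1
```

```text
(no output)
```

View pics/ov1.png

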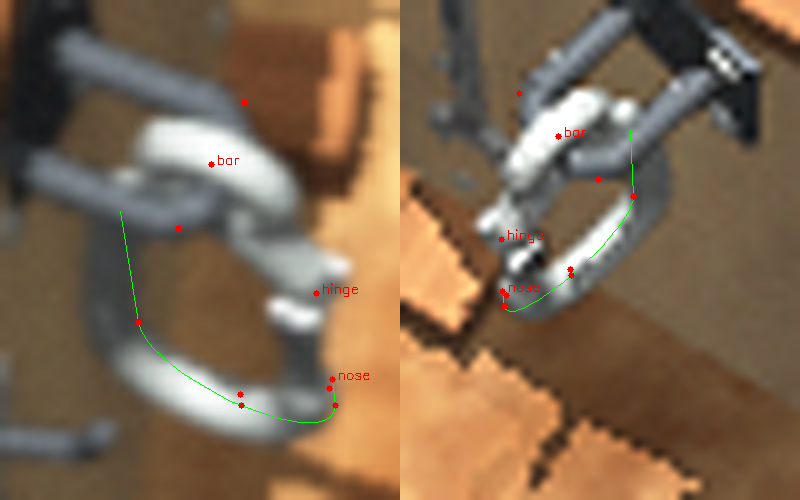

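```bash
python3 - <<'E'
from h import *
import pickle
a,b=pickle.load(open("c6.pkl","rb"))
P0=N*464.3+TT*432.5+np.array([0,0,233])
def J(c):return np.array([(proj(c,P0+d*10)-proj(c,P0))[0]/10 for d in(N,TT,np.array([0,0,1.]))]).T
A=np.vstack([J(a),J(b)]);print(np.round(A,3))
for sh in((-3,1,1.8,0),(-2.7,.5,1.4,0),(-3,1,1.4,1),(-3,.5,2,.5)):
    x,r,_,_=np.linalg.lstsq(A,np.array(sh,float),rcond=None);print(sh,np.round(x,1),np.round(A@x-sh,2))
E
```

```text
[[-0.427 -0.207 -0.023]
 [-0.18   0.4   -0.187]
 [ 0.281 -0.247 -0.01 ]
 [-0.239 -0.268 -0.108]]
(-3, 1, 1.8, 0) [  7.    0.  -12.7] [ 0.3   0.12  0.28 -0.3 ]
(-2.7, 0.5, 1.4, 0) [ 5.9 -0.  -9.3] [ 0.39  0.16  0.36 -0.4 ]
(-3, 1, 1.4, 1) [  6.4  -0.7 -14.6] [ 0.75  0.31  0.7  -0.76]
(-3, 0.5, 2, 0.5) [  7.2  -1.2 -13.2] [ 0.47  0.2   0.44 -0.48]
```

```bash
python3 ov.py c6.pkl 465.5 432.5 325 0.05 ov2
```

```text
(no output)
```

View pics/ov2.png

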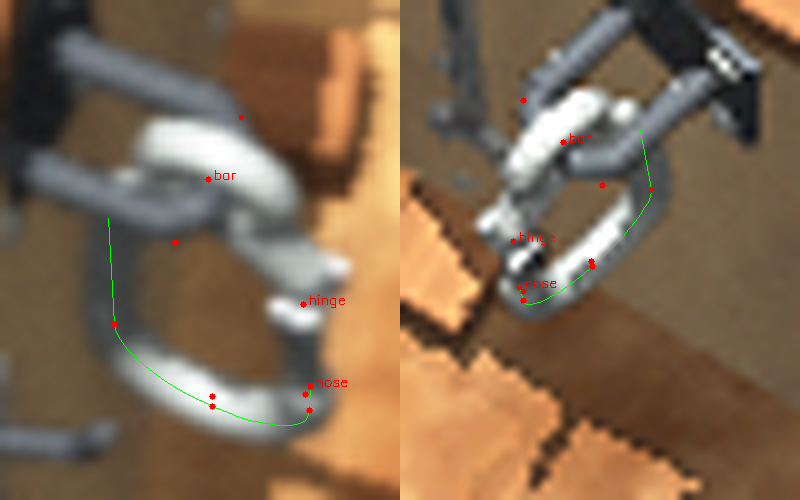

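```bash
python3 -m inch '0.010 -0.002 0.006 -0.004 -1;0.015 0 0.006 0 -1;0.012 0 0 0 -1;0.006 0 0 0 -1;0 0 0 0 -1;0 0 0 0 -1;0 0 0 0 -1;0 0 0 0 -1'; python3 -c "
from h import *
import pickle
s,M=show()
a=cap('side','s7');crop(a,245,225,110,100,7,'s7c')
b=cap('top','t7');crop(b,255,165,90,80,8,'t7c')
pickle.dump((a,b),open('c7.pkl','wb'))
ra=ringpx(a,285,255,45,50);rb=ringpx(b,265,200,35,35);print(ra,rb)
P,e=tri(a,ra[0],b,rb[0]);x=M[:,0]
exp=s['tool_pos']+108*x+[0,0,-7.3]
print('tri',np.round(P,1),round(e,1),np.round([N@P,TT@P],1),' FK',np.round(exp,1),np.round([N@exp,TT@exp],1))
"
```

```text
clock: 11.6
tool_pos: [515.3, 110.1, 261.2]
eef_rot: [0.928, -0.373, -0.0, -0.0]
ft_force: [-0.6, -0.2, -3.2]
finger_gap: 41.3
t 11.6 pos [515.3 110.1 261.2] nt [298.  434.6] yawy -133.83 tilt 0.01 F [-0.6 -0.2 -3.2] Fn -0.3 gap 41.3 q [-0.    0.2   1.55  0.    1.39  2.33]
(array([306.90742302, 285.41145515]), 38, (13.108560562133789, 14.259406089782715)) (array([286.31237411, 219.56628036]), 33, (11.377467155456543, 12.094820976257324))
tri [591.2  34.8 256.1] 1.0 [404.9 432.2]  FK [593.2  35.3 253.9] [406. 434.]
```

View pics/s7c.png

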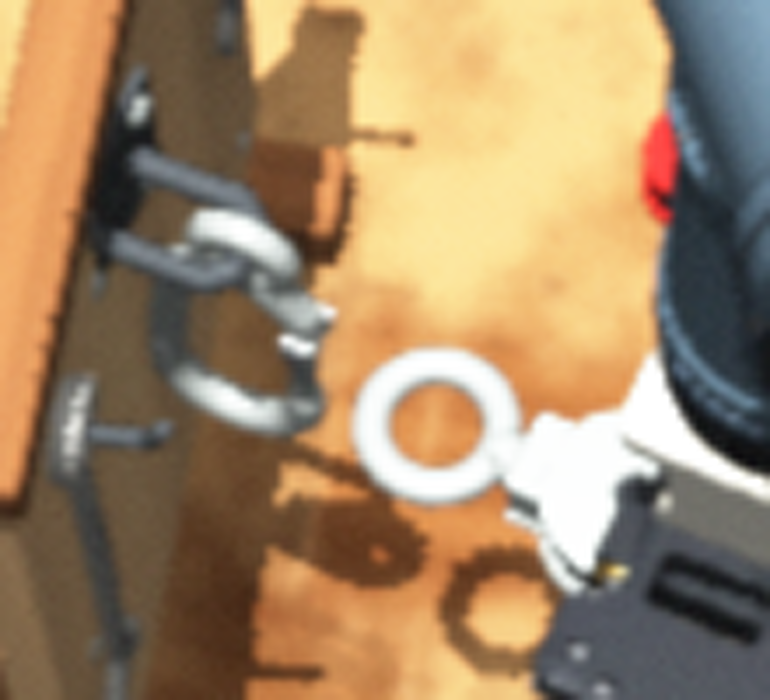

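View pics/t7c.png

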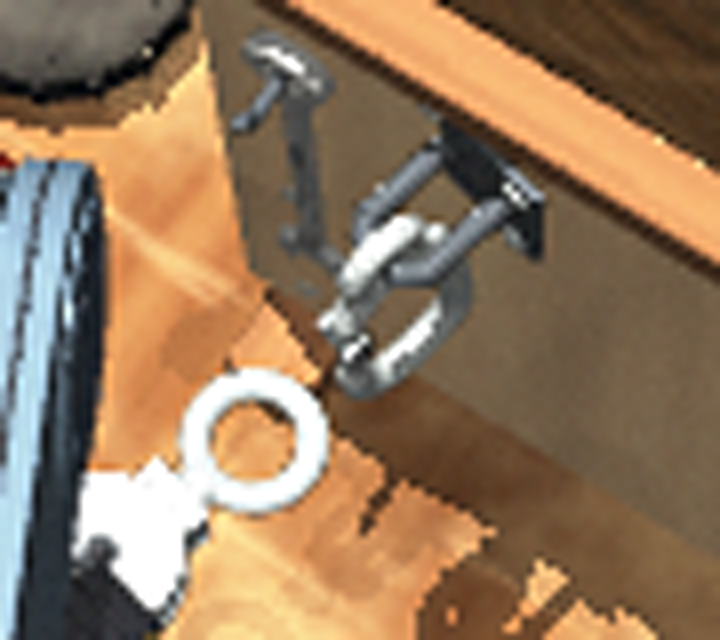

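```bash
python3 -m inch '0.005 0 0 0 -1;0.005 0 0 0 -1;0.003 0 0 0 -1;0.003 0 0 0 -1;0 0 0 0 -1';python3 -m inch '0.003 0 0 0 -1;0.003 0 0 0 -1;0 0 0 0 -1';python3 -m inch '0.003 0 0 0 -1;0.003 0 0 0 -1;0 0 0 0 -1'; python3 -c "
from h import *
import pickle
s,M=show()
a=cap('side','s8');crop(a,245,225,110,100,7,'s8c')
b=cap('top','t8');crop(b,255,165,90,80,8,'t8c')
pickle.dump((a,b),open('c8.pkl','wb'))
x=M[:,0]
exp=s['tool_pos']+127.5*x+[0,0,-7.3]
print('crown FK',np.round(exp,1),np.round([N@exp,TT@exp],1))
"
```

```text
clock: 12.12
tool_pos: [527.5, 98.3, 261.0]
eef_rot: [0.928, -0.374, -0.0, 0.0]
ft_force: [0.4, 0.3, -3.8]
finger_gap: 41.8
clock: 12.37
tool_pos: [530.8, 95.1, 260.8]
eef_rot: [0.928, -0.373, -0.001, -0.0]
ft_force: [-4.1, 3.7, -2.9]
finger_gap: 41.9
clock: 12.62
tool_pos: [534.5, 91.3, 260.6]
eef_rot: [0.928, -0.373, -0.002, -0.0]
ft_force: [-4.9, 4.3, -3.3]
finger_gap: 41.7
t 12.62 pos [534.5  91.3 260.6] nt [324.8 434.1] yawy -133.82 tilt 0.22 F [-4.9  4.3 -3.3] Fn -6.5 gap 41.7 q [-0.04  0.23  1.51  0.    1.4   2.3 ]
crown FK [626.5   3.  252.8] [452.3 433.4]
```

View pics/s8c.png

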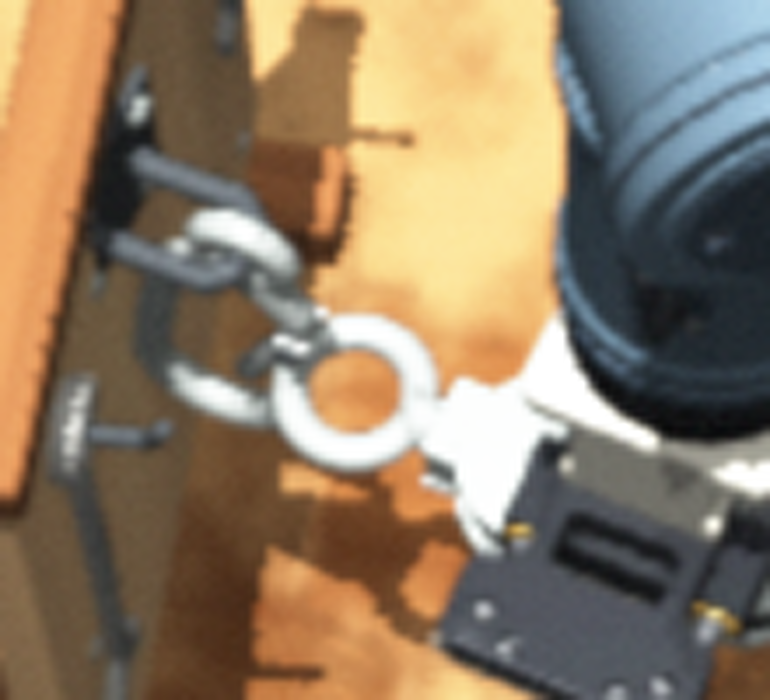

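View pics/t8c.png

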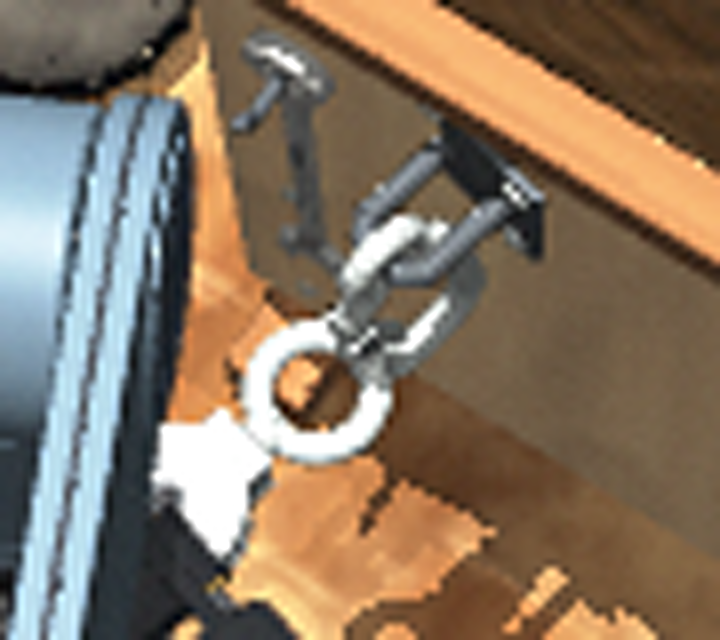

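```bash
python3 -m inch '0.003 0 0 0 -1;0.003 0 0 0 -1;0.003 0 0 0 -1;0 0 0 0 -1';python3 -m inch '0.003 0 0 0 -1;0.003 0 0 0 -1;0 0 0 0 -1'; python3 -c "
from h import *
import pickle
s,M=show()
a=cap('side','s9');crop(a,245,225,110,100,7,'s9c')
b=cap('top','t9');crop(b,255,165,90,80,8,'t9c')
pickle.dump((a,b),open('c9.pkl','wb'))
x=M[:,0]
exp=s['tool_pos']+127.5*x+[0,0,-7.3]
print('crown FK',np.round(exp,1),np.round([N@exp,TT@exp],1))
"
```

```text
clock: 13.05
tool_pos: [540.1, 85.3, 259.8]
eef_rot: [0.928, -0.373, -0.003, 0.0]
ft_force: [-4.9, 3.9, -6.1]
finger_gap: 41.6
clock: 13.3
tool_pos: [544.2, 81.1, 259.5]
eef_rot: [0.928, -0.373, -0.004, 0.0]
ft_force: [-6.2, 4.2, -6.9]
finger_gap: 41.6
t 13.3 pos [544.2  81.1 259.5] nt [338.9 433.4] yawy -133.83 tilt 0.42 F [-6.2  4.2 -6.9] Fn -7.3 gap 41.6 q [-0.06  0.25  1.49  0.    1.41  2.28]
crown FK [636.1  -7.2 251.3] [466.4 432.7]
```

View pics/s9c.png

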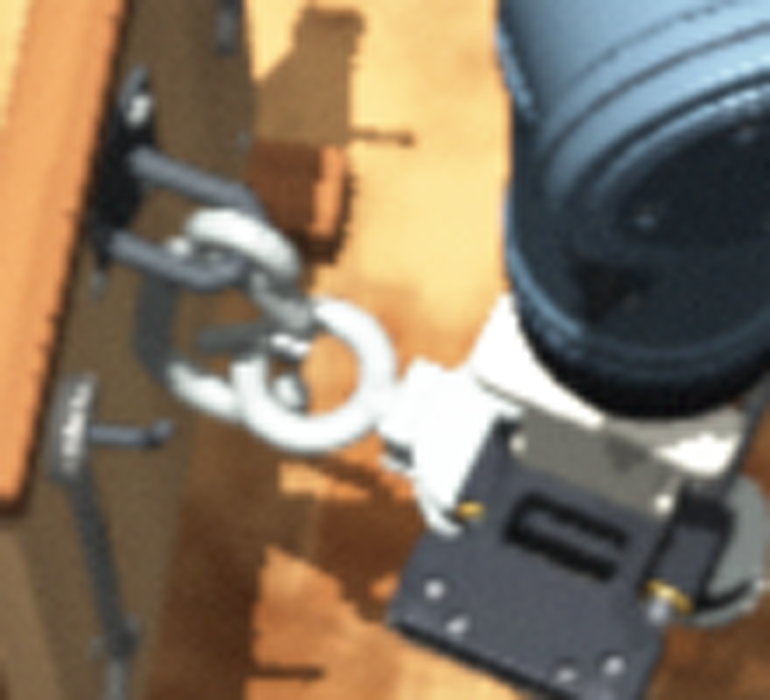

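View pics/t9c.png

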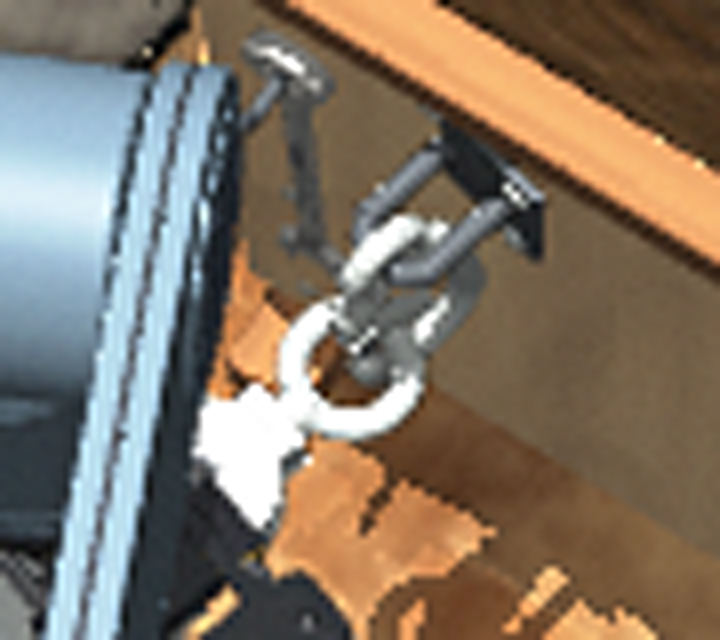

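```bash
python3 -m inch '0.003 0 0 0 -1;0.003 0 0 0 -1;0.002 0 0 0 -1;0 0 0 0 -1;0 0 0 0 -1'; python3 -c "
from h import *
s,M=show()
a=cap('side','s10');crop(a,245,225,110,100,7,'s10c')
exp=s['tool_pos']+127.5*M[:,0]+[0,0,-7.3]
print('crown FK',np.round(exp,1),np.round([N@exp,TT@exp],1))
"
```

```text
clock: 13.82
tool_pos: [549.7, 75.7, 259.0]
eef_rot: [0.928, -0.373, -0.004, 0.0]
ft_force: [-4.3, 3.5, -8.2]
finger_gap: 41.4
t 13.82 pos [549.7  75.7 259. ] nt [346.6 433.3] yawy -133.83 tilt 0.46 F [-4.3  3.5 -8.2] Fn -5.6 gap 41.4 q [-0.07  0.26  1.48  0.    1.41  2.27]
crown FK [641.6 -12.6 250.8] [474.1 432.5]
```

View pics/s10c.png

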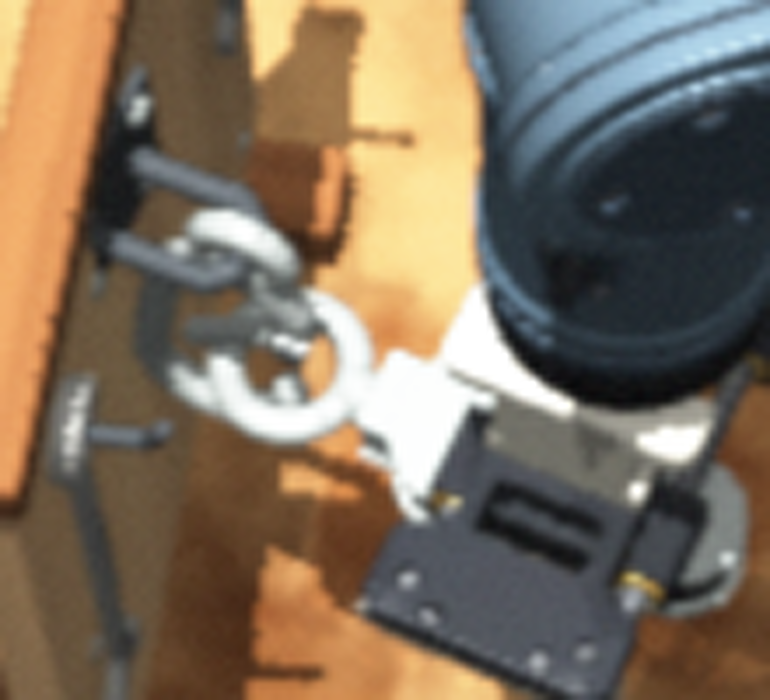

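```bash
python3 -m inch '0 0 0.004 0 -1;0 0 0.004 0 -1;0 0 0.004 0 -1;0 0 0 0 -1';python3 -m inch '0 0 0.004 0 -1;0 0 0.004 0 -1;0 0 0 0 -1'; python3 -c "
from h import *
s,M=show()
a=cap('side','s11');crop(a,245,225,110,100,7,'s11c')
b=cap('top','t11');crop(b,255,165,90,80,8,'t11c')
exp=s['tool_pos']+127.5*M[:,0]+[0,0,-7.3]
print('crown FK',np.round(exp,1),np.round([N@exp,TT@exp],1))
"
```

```text
clock: 14.2
tool_pos: [550.1, 75.2, 246.8]
eef_rot: [0.928, -0.373, -0.003, 0.001]
ft_force: [-4.3, -0.1, -9.0]
finger_gap: 41.6
clock: 14.45
tool_pos: [553.1, 74.1, 240.8]
eef_rot: [0.928, -0.373, 0.001, 0.0]
ft_force: [-1.1, 1.3, -4.5]
finger_gap: 41.5
t 14.45 pos [553.1  74.1 240.8] nt [350.2 434.4] yawy -133.84 tilt 0.09 F [-1.1  1.3 -4.5] Fn -1.7 gap 41.5 q [-0.07  0.27  1.51 -0.    1.36  2.27]
crown FK [645.  -14.2 233.7] [477.7 433.7]
```

View pics/s11c.png

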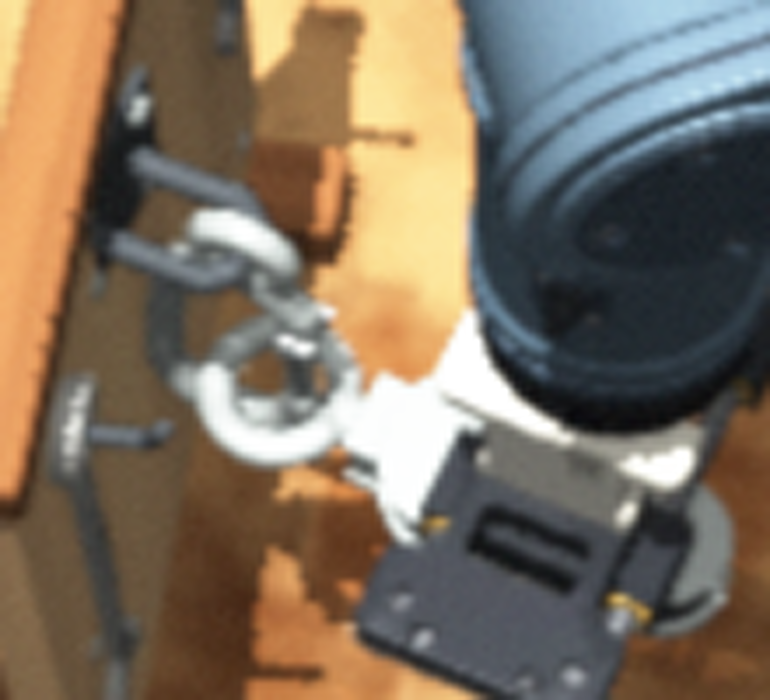

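View pics/t11c.png

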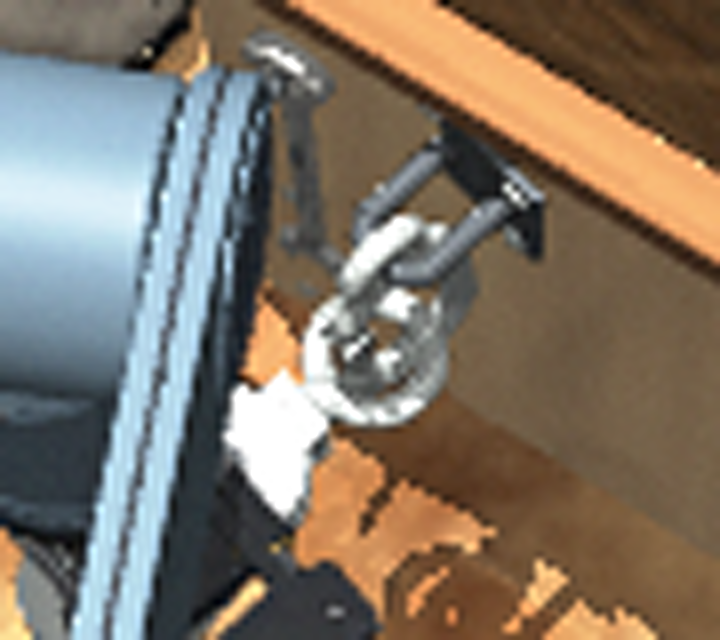

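```bash
python3 -m inch '0 0 0.003 0 -1;0 0 0.003 0 -1;0 0 0 0 -1';python3 -m inch '0 0 0.003 0 -1;0 0 0.003 0 -1;0 0 0 0 -1';python3 -m inch '0 0 0.003 0 -1;0 0 0 0 -1'; python3 -c "
from h import *
s,M=show()
exp=s['tool_pos']+127.5*M[:,0]+[0,0,-7.3]
print('crown FK',np.round(exp,1),np.round([N@exp,TT@exp],1))
"
```

```text
clock: 14.8
tool_pos: [552.5, 74.3, 234.9]
eef_rot: [0.928, -0.373, 0.0, 0.0]
ft_force: [0.2, 0.4, -4.0]
finger_gap: 42.0
clock: 15.05
tool_pos: [552.0, 74.5, 228.4]
eef_rot: [0.928, -0.373, -0.0, 0.0]
ft_force: [-0.6, -0.4, -3.6]
finger_gap: 41.8
clock: 15.22
tool_pos: [552.4, 74.6, 225.7]
eef_rot: [0.928, -0.373, -0.0, -0.0]
ft_force: [0.3, 0.3, -2.9]
finger_gap: 41.7
t 15.22 pos [552.4  74.6 225.7] nt [349.3 434.3] yawy -133.84 tilt 0.0 F [ 0.3  0.3 -2.9] Fn 0.0 gap 41.7 q [-0.07  0.28  1.54  0.    1.33  2.27]
crown FK [644.3 -13.7 218.4] [476.8 433.6]
```

```bash
python3 -m inch '0 0 0.002 0 -1;0 0 0.002 0 -1;0 0 0 0 -1'; python3 -c "
from h import *
s,M=show()
a=cap('side','s12');crop(a,245,225,110,100,7,'s12c')
b=cap('top','t12');crop(b,255,165,90,80,8,'t12c')
exp=s['tool_pos']+127.5*M[:,0]+[0,0,-7.3]
print('crown FK',np.round(exp,1),np.round([N@exp,TT@exp],1))
"
```

```text
clock: 15.47
tool_pos: [552.8, 74.2, 222.8]
eef_rot: [0.928, -0.373, 0.001, 0.0]
ft_force: [-2.0, -0.7, 2.1]
finger_gap: 41.6
t 15.47 pos [552.8  74.2 222.8] nt [350.  434.3] yawy -133.85 tilt 0.12 F [-2.  -0.7  2.1] Fn -0.9 gap 41.6 q [-0.07  0.28  1.54 -0.    1.32  2.27]
crown FK [644.8 -14.2 215.8] [477.5 433.6]
```

View pics/s12c.png

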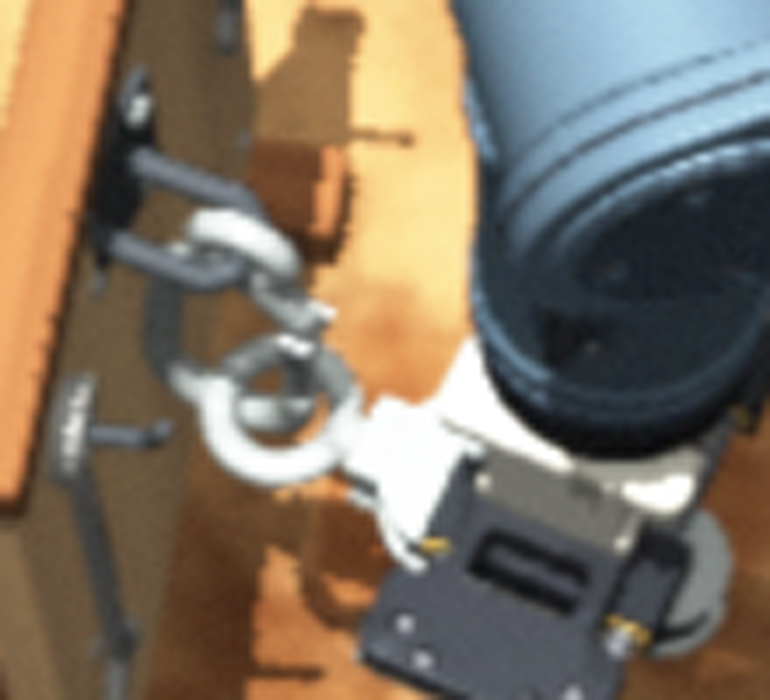

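View pics/t12c.png

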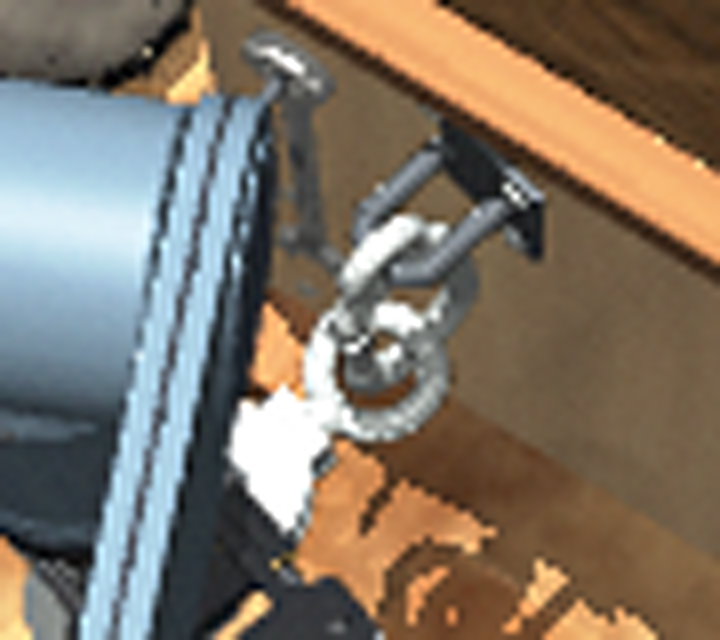

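```bash
python3 -m inch '0 0 -0.001 0 -1;0 0 0 0 -1;0 0 0 0 -1;0 0 0 0 -1' 30; python3 -m inch '-0.005 0 0.002 0 -1;-0.006 0 0.005 0 -1;-0.006 0 0.006 0 -1;-0.006 0 0.006 0 -1;0 0 0 0 -1'; python3 -c "
from h import *
s,M=show()
a=cap('side','s13');crop(a,245,225,110,100,7,'s13c')
b=cap('top','t13');crop(b,255,165,90,80,8,'t13c')
"
```

```text
clock: 15.9
tool_pos: [552.4, 74.8, 223.0]
eef_rot: [0.928, -0.373, -0.0, -0.0]
ft_force: [-0.5, 1.0, -1.1]
finger_gap: 41.5
clock: 16.32
tool_pos: [533.6, 91.5, 202.3]
eef_rot: [0.928, -0.373, -0.002, 0.0]
ft_force: [0.4, -0.9, -1.2]
finger_gap: 42.0
t 16.32 pos [533.6  91.5 202.3] nt [324.1 433.7] yawy -133.79 tilt 0.21 F [ 0.4 -0.9 -1.2] Fn 1.0 gap 42.0 q [-0.04  0.27  1.61  0.    1.27  2.3 ]
```

View pics/s13c.png

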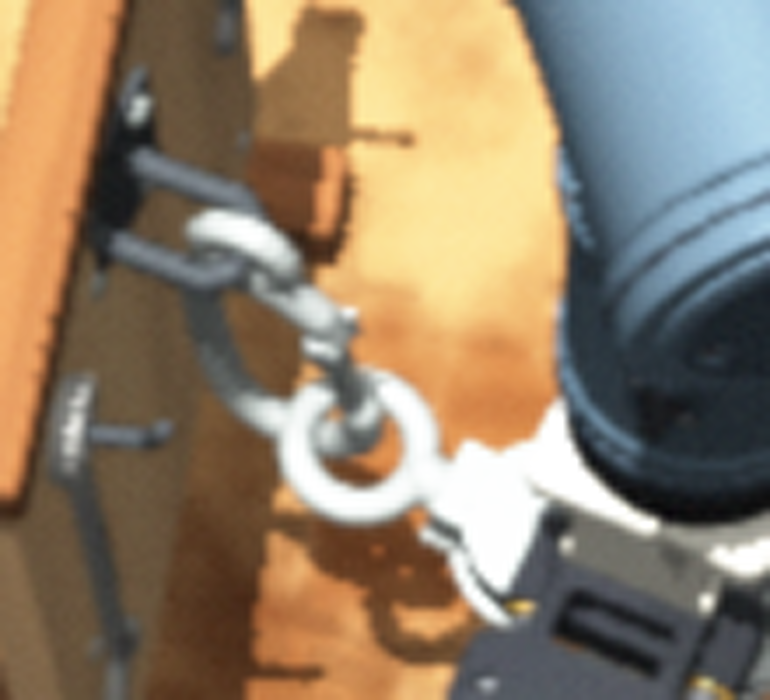

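View pics/t13c.png

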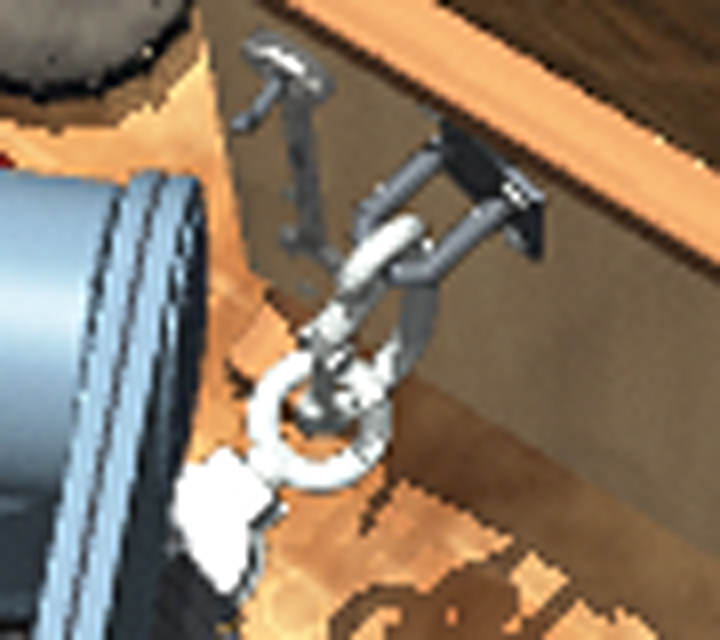

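```bash
python3 -m inch '-0.005 0 0.006 0 -1;-0.005 0 0.006 0 -1;-0.004 0 0.005 0 -1;0 0 0 0 -1';python3 -m inch '-0.003 0 0.004 0 -1;-0.003 0 0.003 0 -1;0 0 0 0 -1'; python3 -c "
from h import *
s,M=show()
P=np.array([N@s['tool_pos']-466.5,s['tool_pos'][2]-7.3-327]);print(P,np.hypot(*P))
a=cap('side','s14');crop(a,245,225,110,100,7,'s14c')
"
```

```text
clock: 16.75
tool_pos: [524.7, 100.6, 186.1]
eef_rot: [0.928, -0.373, -0.001, 0.0]
ft_force: [0.6, -0.8, -0.5]
finger_gap: 41.5
clock: 17.0
tool_pos: [520.9, 104.5, 179.7]
eef_rot: [0.928, -0.373, -0.0, 0.0]
ft_force: [1.0, -1.5, 1.0]
finger_gap: 41.7
t 17.0 pos [520.9 104.5 179.7] nt [305.9 434.4] yawy -133.83 tilt 0.03 F [ 1.  -1.5  1. ] Fn 1.8 gap 41.7 q [-0.01  0.27  1.67 -0.    1.2   2.32]
[-160.59481274 -154.60562711] 222.92059979340485
```

View pics/s14c.png

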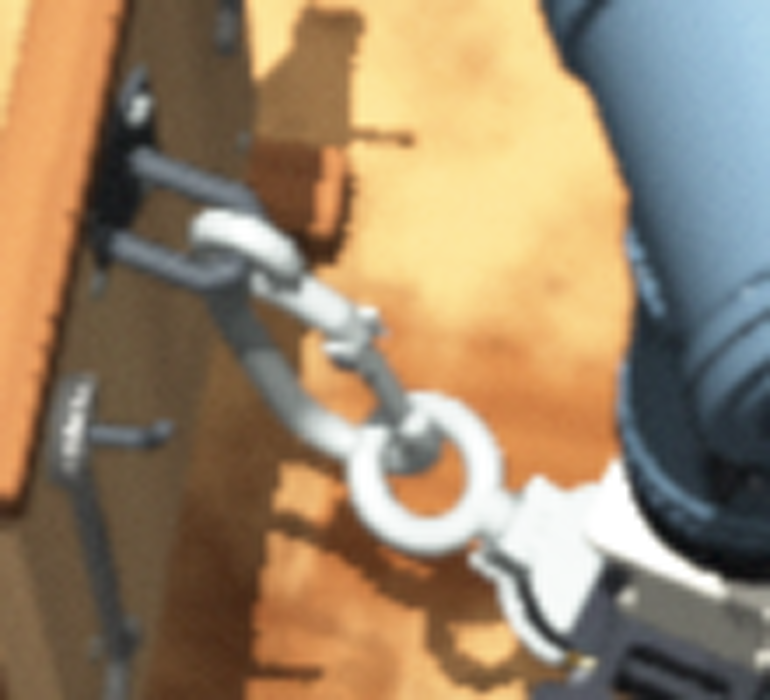

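```bash
python3 -m inch '-0.003 0 0.003 0 -1;-0.003 0 0.003 0 -1;-0.002 0 0.002 0 -1;0 0 0 0 -1';python3 -m inch '-0.0015 0 0.0015 0 -1;0 0 0 0 -1';python3 -m inch '-0.0015 0 0.0015 0 -1;0 0 0 0 -1'
```

```text
clock: 17.38
tool_pos: [515.4, 109.9, 171.9]
eef_rot: [0.928, -0.373, 0.0, 0.0]
ft_force: [0.6, -4.3, 1.4]
finger_gap: 41.7
clock: 17.55
tool_pos: [514.8, 110.7, 170.8]
eef_rot: [0.928, -0.373, 0.001, 0.0]
ft_force: [0.1, -4.4, 3.7]
finger_gap: 41.9
clock: 17.72
tool_pos: [514.0, 111.6, 169.5]
eef_rot: [0.928, -0.373, 0.001, 0.0]
ft_force: [2.2, -5.6, 2.8]
finger_gap: 41.9
```

```bash
python3 -m inch '-0.0015 0 0.0015 0 -1;0 0 0 0 -1';python3 -m inch '-0.0015 0 0.0015 0 -1;0 0 0 0 -1'; python3 -c "
from h import *
s,M=show()"
```

```text
clock: 17.88
tool_pos: [513.2, 112.4, 168.2]
eef_rot: [0.928, -0.373, 0.001, 0.0]
ft_force: [2.6, -6.9, 3.8]
finger_gap: 41.8
clock: 18.05
tool_pos: [512.6, 113.2, 167.0]
eef_rot: [0.928, -0.373, 0.002, 0.0]
ft_force: [2.1, -7.4, 4.6]
finger_gap: 41.9
t 18.05 pos [512.6 113.2 167. ] nt [293.8 435. ] yawy -133.86 tilt 0.21 F [ 2.1 -7.4  4.6] Fn 6.6 gap 41.9 q [ 0.01  0.27  1.7  -0.    1.17  2.34]
```

```bash
python3 -m inch '-0.0015 0.001 0.0015 0 -1;0 0 0 0 -1';python3 -m inch '-0.0015 0.001 0.0015 0 -1;0 0 0 0 -1;0 0 0 0 -1'; python3 -c "
from h import *
s,M=show()
P=np.array([N@s['tool_pos']-466.5,s['tool_pos'][2]-7.3-327]);print(P,np.hypot(*P))
a=cap('side','s15');crop(a,245,225,110,100,7,'s15c')
b=cap('top','t15');crop(b,240,165,90,80,8,'t15c')
"
```

```text
clock: 18.22
tool_pos: [511.4, 113.5, 165.8]
eef_rot: [0.928, -0.373, 0.003, -0.0]
ft_force: [3.2, -6.0, 5.0]
finger_gap: 41.6
clock: 18.47
tool_pos: [510.5, 113.7, 164.9]
eef_rot: [0.928, -0.373, 0.003, -0.001]
ft_force: [4.7, -7.5, 6.8]
finger_gap: 42.1
t 18.47 pos [510.5 113.7 164.9] nt [292.1 433.9] yawy -133.85 tilt 0.4 F [ 4.7 -7.5  6.8] Fn 8.6 gap 42.1 q [ 0.01  0.27  1.71 -0.    1.16  2.34]
[-174.44023658 -169.39153792] 243.15198797493903
```

View pics/s15c.png

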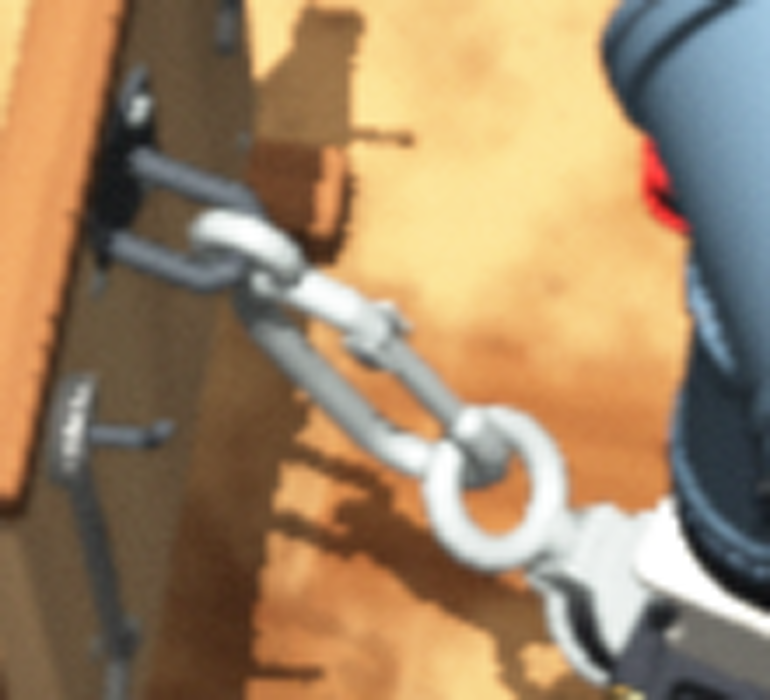

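View pics/t15c.png

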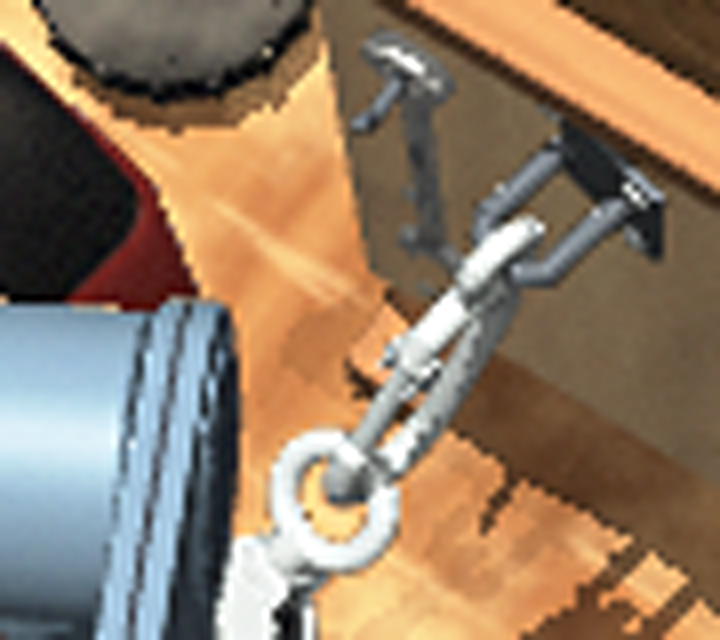

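```bash
python3 -m inch '0.001 0 -0.001 0 -1;0.003 0 -0.002 0 -1;0.005 0 0.003 0 -1;0.007 0 0.005 0 -1;0.007 0 0.005 0 -1;0.006 0 0.003 0 -1;0.006 0 0.003 0 -1;0.006 0 0.002 0 -1;0 0 0 0 -1'; python3 -m inch '0.006 0 0.002 0 -1;0.007 0 0.002 0 -1;0.007 0 0.002 0 -1;0.006 0 0.001 0 -1;0.006 0 0.001 0 -1;0.004 0 0 0 -1;0 0 0 0 -1;0 0 0 0 -1'; python3 -c "
from h import *
s,M=show()
a=cap('side','s16');crop(a,245,225,110,100,7,'s16c')
b=cap('top','t16');crop(b,250,165,90,80,8,'t16c')
"
```

```text
clock: 19.32
tool_pos: [538.1, 85.5, 144.5]
eef_rot: [0.928, -0.374, -0.0, -0.0]
ft_force: [2.6, 0.0, 2.5]
finger_gap: 41.7
clock: 19.98
tool_pos: [562.9, 61.2, 136.7]
eef_rot: [0.928, -0.374, -0.001, 0.0]
ft_force: [1.7, 0.5, 0.5]
finger_gap: 41.8
t 19.98 pos [562.9  61.2 136.7] nt [366.2 431.9] yawy -133.87 tilt 0.07 F [1.7 0.5 0.5] Fn 0.9 gap 41.8 q [-0.09  0.37  1.63  0.    1.14  2.25]
```

View pics/s16c.png

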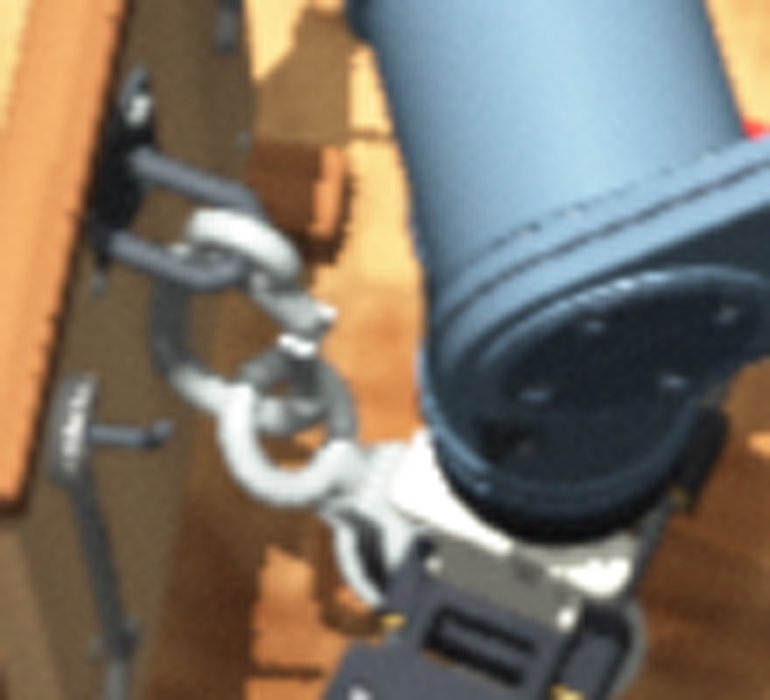

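View pics/t16c.png

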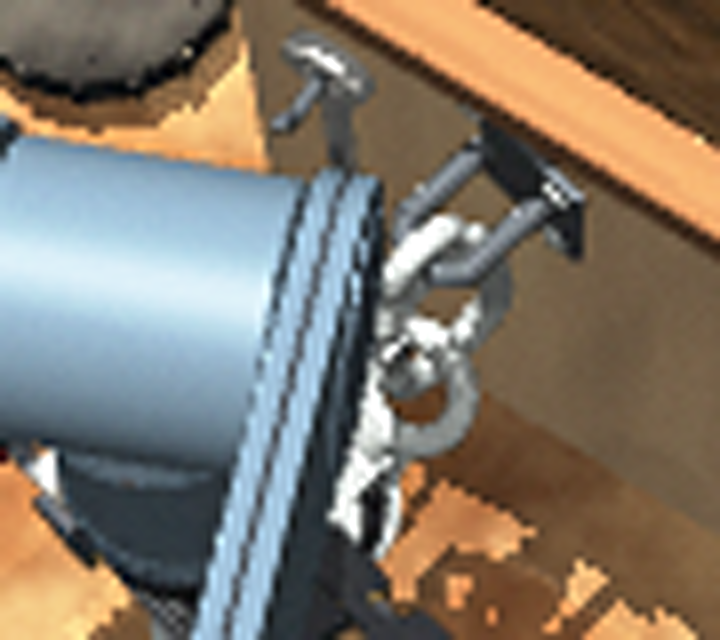

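```bash
python3 -c "
from h import *
b=cap('top');a=cap('side')
for z in(250,300,350,400,450):
  for c,u,v in((b,295.6,202.5),(b,297.6,187),(a,245+425/7,225+400/7),(a,245+350/7,225+10)):
    P=onz(c,u,v,z);print(z,np.round(P,0),'n',round(N@P),'t',round(TT@P))
"
```

```text
250 [642.  15. 250.] n 455 t 453
250 [685.  14. 250.] n 488 t 482
250 [590.  25. 250.] n 411 t 424
250 [576. -86. 250.] n 478 t 334
300 [627.  12. 300.] n 446 t 440
300 [668.  10. 300.] n 478 t 468
300 [596.  45. 300.] n 401 t 443
300 [583. -62. 300.] n 466 t 357
350 [611.   8. 350.] n 438 t 427
350 [652.   7. 350.] n 468 t 454
350 [602.  65. 350.] n 392 t 462
350 [590. -37. 350.] n 453 t 379
400 [596.   5. 400.] n 429 t 414
400 [635.   4. 400.] n 458 t 440
400 [608.  85. 400.] n 383 t 480
400 [596. -13. 400.] n 441 t 401
450 [581.   1. 450.] n 420 t 401
450 [618.   0. 450.] n 448 t 426
450 [614. 105. 450.] n 373 t 499
450 [603.  12. 450.] n 429 t 424
```

View pics/s16.png

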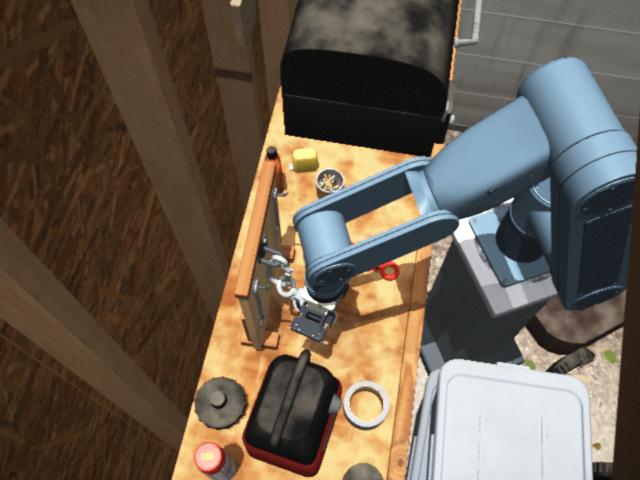

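View pics/t16.png

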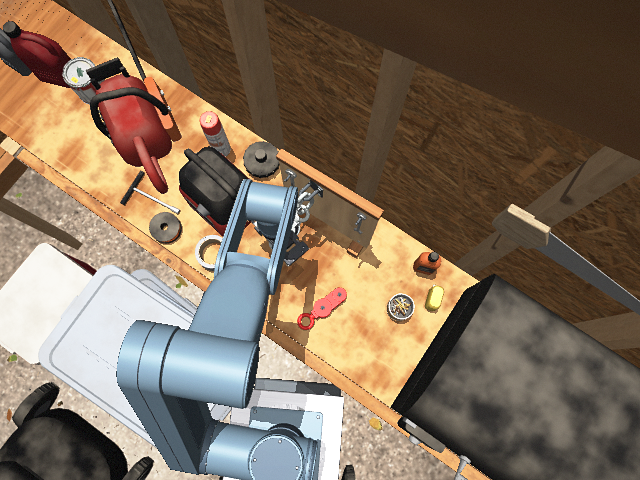

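```bash
python3 - <<'E'
from h import *
a=cv2.imread("pics/s16.png")[:,:,::-1];b=cv2.imread("pics/t16.png")[:,:,::-1]
crop(dict(frame=a),280,180,130,130,6,"y1");crop(dict(frame=b),220,170,90,90,8,"y2")
E
```

```text
(no output)
```

View pics/y1.png

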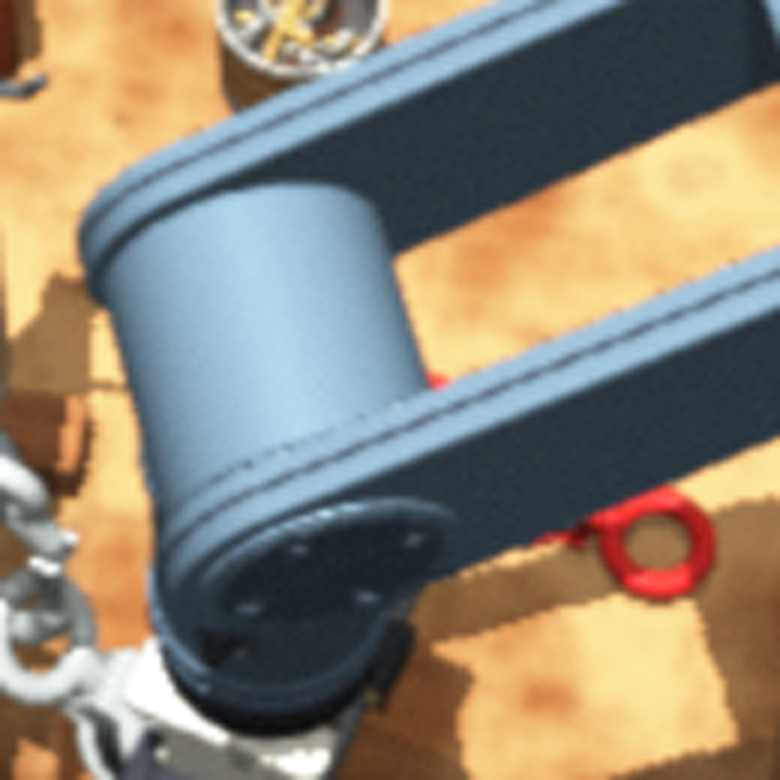

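View pics/y2.png

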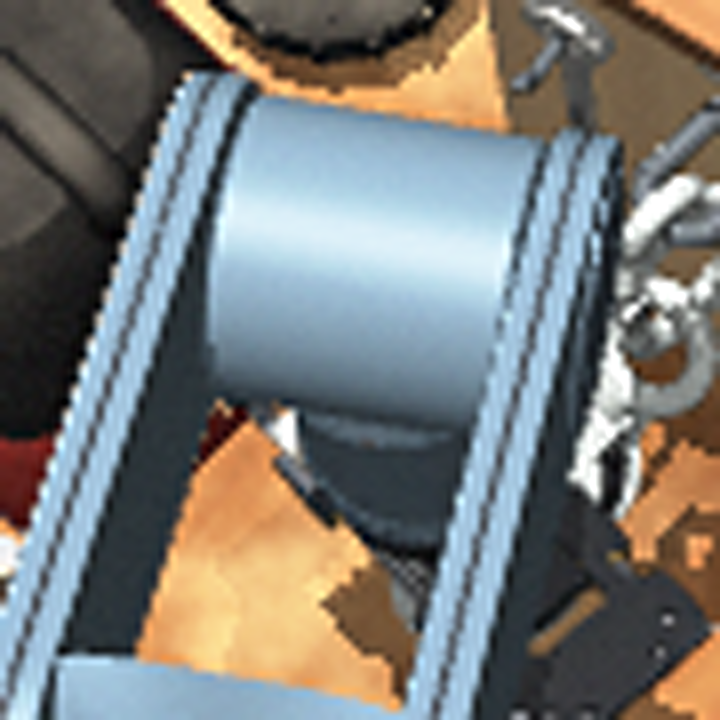

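```bash
python3 - <<'E'
from h import *
b=cap('top');a=cap('side')
P,e=tri(a,(293.7,219),b,(297,187));print(P,e,N@P,TT@P)
P,e=tri(a,(293.7,219),b,(290,187));print(P,e,N@P,TT@P)
s,M=show()
E
```

```text
[6.02453381e+02 1.83822650e-01 4.90764914e+02] 4.304306030153039 436.8777067894269 414.8348813548987
[600.68870839  11.36335814 505.0472042 ] 5.97384152366135 427.90217445463026 421.72950975092186
t 20.28 pos [562.6  61.5 136.9] nt [365.8 431.9] yawy -133.84 tilt 0.06 F [ 0.6  1.3 -0.4] Fn -0.4 gap 41.8 q [-0.09  0.37  1.63  0.    1.14  2.25]
```

```bash
python3 -m inch '0.003 0 0.003 0 -1;0.004 0 0.004 0 -1;0.003 0 0.003 0 -1;0 0 0 0 -1' 15; python3 -m inch '0.002 0 0.002 0 -1;0.002 0 0.002 0 -1;0 0 0 0 -1;0 0 0 0 -1'; python3 -c "
from h import *
s,M=show()
a=cap('side','s17');crop(a,245,225,110,100,7,'s17c')
"
```

```text
clock: 20.62
tool_pos: [570.7, 53.9, 126.1]
eef_rot: [0.928, -0.373, -0.0, 0.0]
ft_force: [0.9, 1.5, -1.0]
finger_gap: 42.0
clock: 20.95
tool_pos: [573.2, 51.5, 122.8]
eef_rot: [0.928, -0.373, -0.0, 0.0]
ft_force: [0.5, 0.0, -1.9]
finger_gap: 42.0
t 20.95 pos [573.2  51.5 122.8] nt [380.3 431.9] yawy -133.86 tilt 0.03 F [ 0.5  0.  -1.9] Fn 0.4 gap 42.0 q [-0.1   0.4   1.63 -0.    1.11  2.23]
```

View pics/s17c.png

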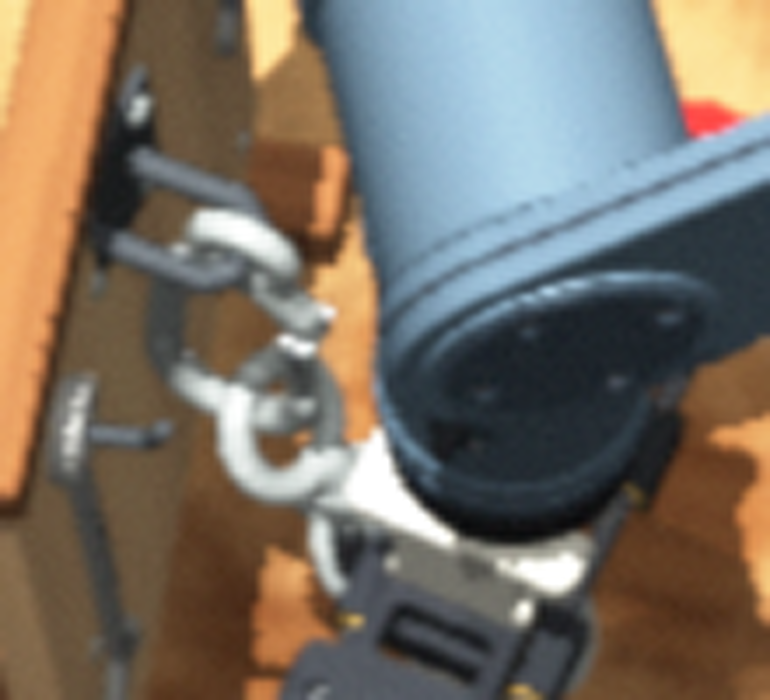

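```bash
python3 -m inch '0 0 0 0 -1;0 0 0 0 -1;0 0 0 0 1;0 0 0 0 1;-0.004 0 0 0 1;-0.02 0 0 0 1;-0.03 0 0 0 1;-0.03 0 -0.005 0 1;-0.03 0 -0.01 0 1;-0.02 0 -0.01 0 1;0 0 0 0 1' 3; python3 -c "
from h import *
s,M=show()
a=cap('side','s18');crop(a,245,225,110,100,7,'s18c')
b=cap('top','t18');crop(b,250,165,90,80,8,'t18c')
"
```

```text
clock: 21.92
tool_pos: [474.3, 147.0, 149.9]
eef_rot: [0.928, -0.372, 0.0, -0.001]
ft_force: [-0.4, -0.3, 0.0]
finger_gap: 91.7
t 21.92 pos [474.3 147.  149.9] nt [242.9 433.1] yawy -133.69 tilt 0.09 F [-0.4 -0.3  0. ] Fn -0.1 gap 91.7 q [0.07 0.24 1.79 0.   1.11 2.41]
```

View pics/s18c.png

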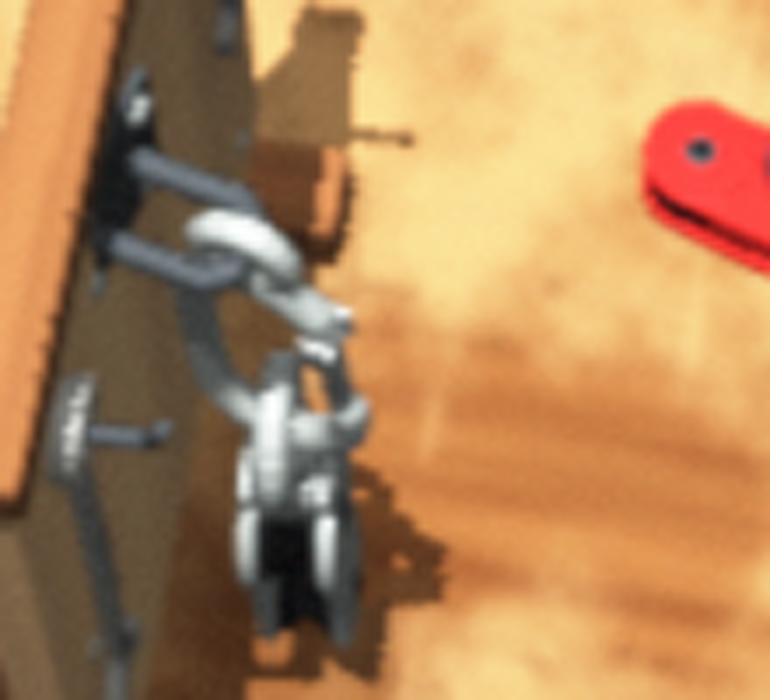

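View pics/t18c.png

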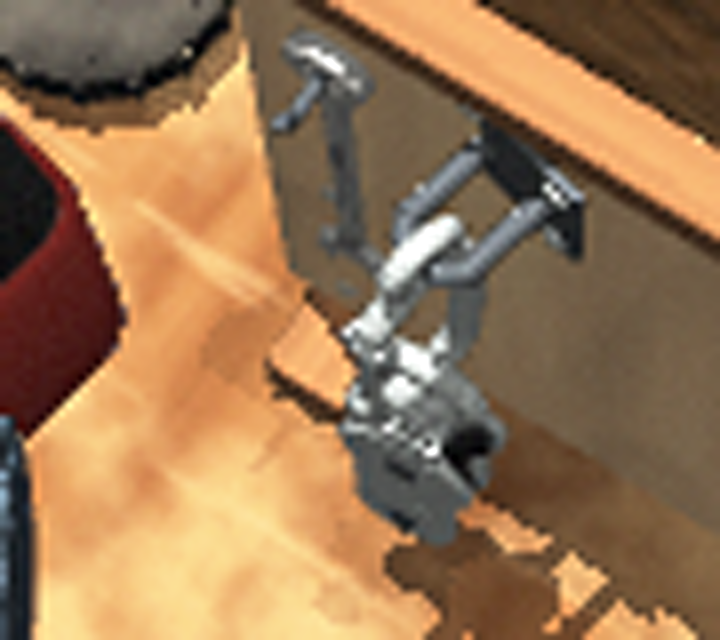

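```bash
Z='0 0 0 0 1;0 0 0 0 1;0 0 0 0 1;0 0 0 0 1;0 0 0 0 1;0 0 0 0 1;0 0 0 0 1;0 0 0 0 1;0 0 0 0 1;0 0 0 0 1;0 0 0 0 1;0 0 0 0 1'; echo skip; python3 -m inch '0 0 0 0 1;0 0 0 0 1;0 0 0 0 1;0 0 0 0 1;0 0 0 0 1;0 0 0 0 1;0 0 0 0 1;0 0 0 0 1;0 0 0 0 1;0 0 0 0 1;0 0 0 0 1;0 0 0 0 1'; python3 -m inch '0 0 0 0 1;0 0 0 0 1;0 0 0 0 1;0 0 0 0 1;0 0 0 0 1;0 0 0 0 1;0 0 0 0 1;0 0 0 0 1;0 0 0 0 1;0 0 0 0 1;0 0 0 0 1;0 0 0 0 1'; python3 -c "
from h import *
fs=[cap('side')['frame'][240:330,265:330].astype(int) for _ in range(6)]
print([round(float(np.abs(fs[i+1]-fs[i]).mean()),2) for i in range(5)],[round(float(np.abs(fs[i]-fs[0]).mean()),2) for i in range(6)])"
```

```text
skip
clock: 23.02
tool_pos: [476.7, 144.5, 148.1]
eef_rot: [0.928, -0.373, 0.0, -0.0]
ft_force: [0.5, 0.4, 0.1]
finger_gap: 92.9
clock: 24.02
tool_pos: [476.7, 144.4, 148.1]
eef_rot: [0.928, -0.373, -0.0, 0.0]
ft_force: [-0.4, -0.4, -0.4]
finger_gap: 93.0
[1.45, 1.46, 1.43, 1.39, 1.4] [0.0, 1.45, 1.48, 1.53, 1.51, 1.52]
```

```bash
python3 -m inch '0 0 0 0 1;0 0 0 0 1;0 0 0 0 1;0 0 0 0 1;0 0 0 0 1;0 0 0 0 1;0 0 0 0 1;0 0 0 0 1;0 0 0 0 1;0 0 0 0 1;0 0 0 0 1;0 0 0 0 1'; python3 -m inch '0 0 0 0 1;0 0 0 0 1;0 0 0 0 1;0 0 0 0 1;0 0 0 0 1;0 0 0 0 1;0 0 0 0 1;0 0 0 0 1;0 0 0 0 1;0 0 0 0 1;0 0 0 0 1;0 0 0 0 1'; python3 -c "
from h import *
import pickle
fs=[cap('side') for _ in range(5)]
f=[x['frame'][240:330,265:330].astype(int) for x in fs]
print([round(float(np.abs(f[i]-f[0]).mean()),2) for i in range(5)])
bg=cap('side');print('noise static region',np.abs(bg['frame'][300:360,320:360].astype(int)-fs[0]['frame'][300:360,320:360]).mean())
a=fs[0];cv2.imwrite('pics/s19.png',a['frame'][:,:,::-1]);crop(a,245,225,110,100,7,'s19c')
b=cap('top','t19');crop(b,250,165,90,80,8,'t19c')
pickle.dump((a,b),open('c19.pkl','wb'));show()
"
```

```text
clock: 25.32
tool_pos: [476.7, 144.4, 148.1]
eef_rot: [0.928, -0.373, -0.0, 0.0]
ft_force: [0.4, 0.6, 0.7]
finger_gap: 93.2
clock: 26.32
tool_pos: [476.7, 144.4, 148.1]
eef_rot: [0.928, -0.373, 0.0, 0.0]
ft_force: [-0.9, -0.3, 0.3]
finger_gap: 92.8
[0.0, 1.39, 1.38, 1.41, 1.38]
noise static region 1.2179166666666668
t 26.67 pos [476.6 144.4 148.1] nt [246.3 432.9] yawy -133.85 tilt 0.0 F [-0.2 -0.3  0.8] Fn 0.1 gap 92.9 q [0.07 0.25 1.78 0.   1.11 2.41]
```

View pics/s19c.png

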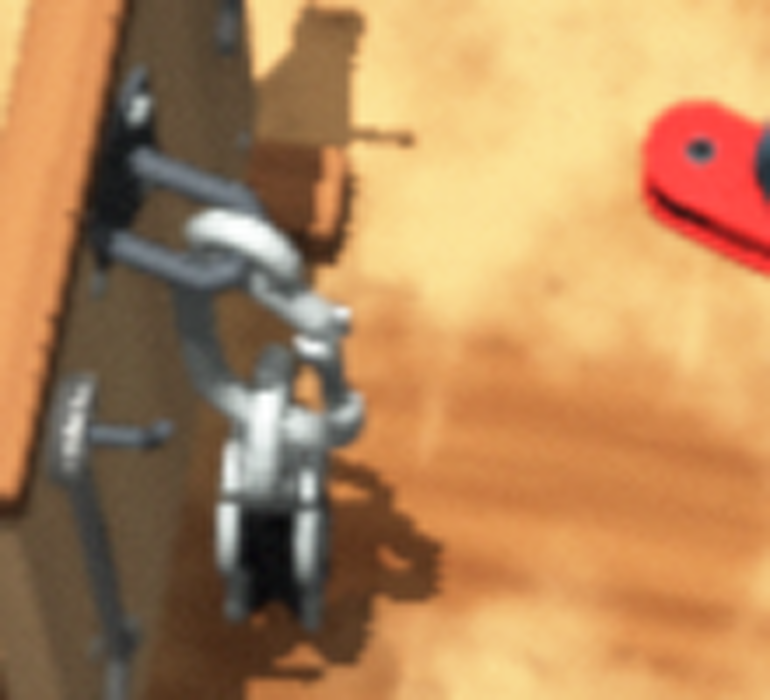

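View pics/t19c.png

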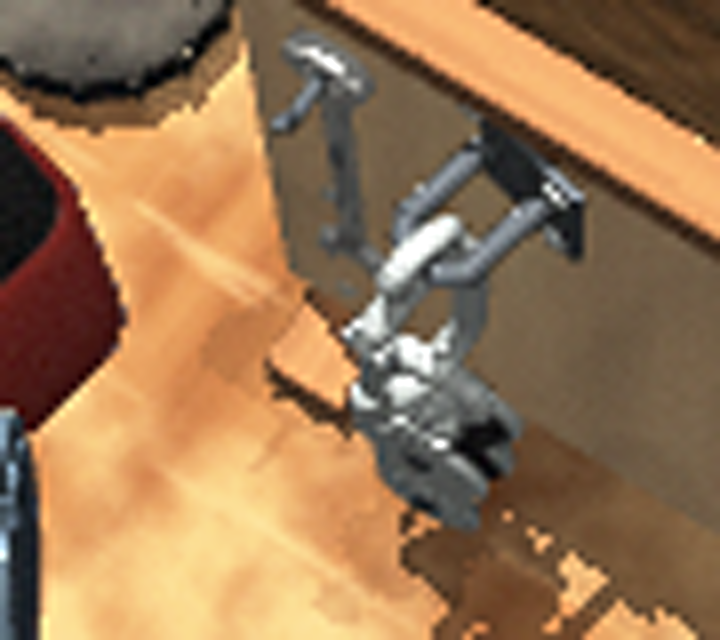

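View pics/s19.png

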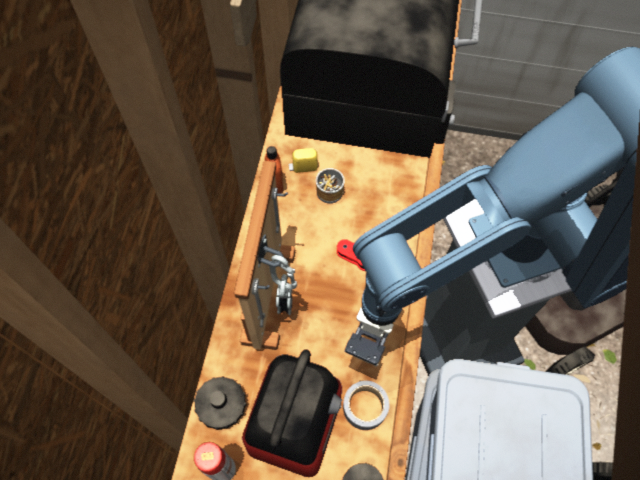

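```bash
python3 - <<'E'
from h import *
import pickle
a,b=pickle.load(open("c19.pkl","rb"));a0,b0=pickle.load(open("c0.pkl","rb"))
T,e=tri(a,(284,313),b,(310.2,224.3));print("tail",T,e,N@T,TT@T)
C,e=tri(a,(244.5+273/7,224.5+358/7),b,(249.5+412/8,164.5+350/8));print("eye top",C,e,N@C,TT@C)
d=C-T;print(np.degrees(np.arccos(d[2]/np.linalg.norm(d))),np.linalg.norm(d))
# bystanders: compare with start frames
for c,c0,boxes in((a,a0,dict(bottle=(264,145,22,50),tin=(312,165,35,40),tape=(340,378,52,52),measure=(287,146,32,28))),):
    for k,(u,v,w,h) in boxes.items():print(k,np.abs(c["frame"][v:v+h,u:u+w].astype(int)-c0["frame"][v:v+h,u:u+w]).mean())
E
python3 - <<'E'
from h import *
import pickle
a,b=pickle.load(open("c19.pkl","rb"))
crop(a,262,245,45,75,10,"z1")
E
```

```text
tail [642.41739109 -15.14571624  13.83819534] 14.562482038796425 476.4187340651717 431.2246362660497
eye top [627.94714104  -1.78137043 252.55289931] 3.5444644636397182 456.7229769438596 430.9581273732399
4.7170787564372665 239.52599810234673
bottle 8.24030303030303
tin 9.445238095238095
tape 9.570389546351084
measure 8.76078869047619
```

View pics/z1.png

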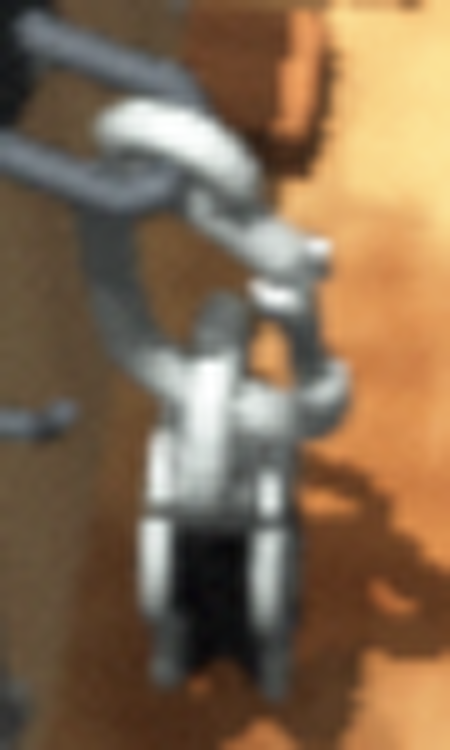

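```bash
python3 - <<'E'
from h import *
import pickle
a0,b0=pickle.load(open("c0.pkl","rb"));a,b=pickle.load(open("c19.pkl","rb"))
print("static bin",np.abs(a["frame"][400:450,460:560].astype(int)-a0["frame"][400:450,460:560]).mean())
for k,(u,v,w,h) in dict(bottle=(264,145,22,50),tin=(312,165,35,40),tape=(340,378,52,52),measure=(287,146,32,28)).items():
    g=[cv2.cvtColor(c["frame"][v:v+h,u:u+w],cv2.COLOR_RGB2GRAY).astype(np.float32) for c in(a0,a)]
    print(k,np.round(cv2.phaseCorrelate(*g)[0],2))
print(bot.hand_in())
E
```

```text
static bin 12.111
bottle [-0.05 -0.04]
tin [-0.06 -0.07]
tape [0.04 0.09]
measure [-0.13 -0.02]
the job is handed in; nothing more can be done
None
```

The steel pulley block is hanging eye up in the closed snap hook, and I handed the job in at about 27 s. `hand_in` gives no verdict, so this rests on my own checks.

**What I did**
- I left the red look-alike alone. My first grip caught only the top edge of the block, so I set it down and gripped it again properly.
- I lined the block up with the staple, which the pictures showed to be turned about 16° from the board's face.
- The eye pushed the gate open at about 7 N along the push, and I lowered the crown into the bow. The fingers stayed well clear of the hook.
- I then tugged it out and down at about 14 N, with the hook swung roughly 0.75 rad towards the worker. The gate stayed shut.
- I tilted the block down in the pads, released it about 40° off plumb and backed the gripper away. It swung briefly and settled.

**Last checks**
- **Hook:** the pictures show the gate shut and the eye captive in the bow.
- **Stillness:** over the last frames nothing moved beyond picture noise.
- **Plumb:** I estimate about 0.05 rad from plumb in the side view. A second estimate from both cameras gave 0.08 rad, but its block length came out wrong (240 mm), so I don't trust it.
- **Bystanders:** image shift was under 0.15 pixels for all four. Overall brightness changed between the first and last frames, so I compared shifts rather than raw differences.
- **Not measured:** I could not measure the force on the hook when the block swung free after release.
- **Disagreement:** camera estimates of the staple bar's height ranged from 316 to 332 mm. I settled it by contact when the crown met the bow, which put the bar at about 327 mm.

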